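Dock a shunt standard with the push stick

TASK

Take the wooden push stick from its tray and use it to push the long shunt sled sideways until it lies flush against the guide fence, then feed it along the fence into the contact dock, keeping it flush all the way and touching it only with the stick. Press it home against the dock face with about 10 N for half a second, still held to the fence (never more than 15 N on the dock or 20 N on the fence), leave it seated and flush, and lay the stick back flat in its tray. Leave everything else on the bench alone.

Things in the scene. Friction and masses are not known exactly. Their poses are not given: they have to be found in the camera images.
- fence: [mm] Aluminium guide rail 400 long, 14 thick, 26 tall, on a grey base plate 480 x 120 x 8. Origin: where its working face, the plate's top (8 above the bench) and the dock's front face meet. x along the rail towards the dock (feed direction), y square off the face to the sled's side, z up. The rail spans x = -400 to 0, the plate x = -400 to 80, y = -16 to 104. Fixed.
- dock: [mm] Black contact head at the end of the fence, 72 long, 84 wide, 50 tall, two posts on top to 78; fixed. Axes as fence; its front face, the stop, is x = 0. Two sprung brass pins stand 4 proud of it and take 0.7 N each to press flush; when let go the sled's friction holds it against them. The sled passes its outer guide with 3 to spare.
- sled: [mm] The long sled, 0.6 to 1 kg: black base 140 x 50 x 22, square corners, aluminium case on it, posts to 65 high. Origin: centre of its underside; x to the nose (two brass pads, faces the dock), y away from the fence. Starts on the plate, askew, its ends 5 to 41 off the fence, nose 155 to 235 short of the dock; friction on plate and fence 0.4 to 0.65.
- sled_nose (a point): Bottom corner of the sled's base at the nose, on the fence side (sled frame +70, -25, 0 mm). When the sled is home it lies at the origin of fence.
- sled_tail (a point): Bottom corner of the sled's base at the tail, on the fence side (sled frame -70, -25, 0 mm).
- sled_corner (a point): Middle of the upright edge at the tail of the sled's base on the side away from the fence (sled frame -70, +25, +11 mm): the square corner that the mouth of the push stick fits over.
- stick: [mm] Wooden push stick, 0.15 kg: a flat bar 24 wide, 18 tall, from x = -90 to 72, ending in a V mouth of two prongs (8 thick, 26 long, 18 tall, at +-45 degrees, tips at x = 98, 48 wide overall), and an upright grip fin on top, 60 long (x = -30 to 30), 14 thick in y, z = 18 to 64. Origin: underside, below the fin's middle; x to the mouth, z up.
- stick_grip (a point): Where to take the fin: its middle, 45 mm above the stick's underside. Close the fingers across the 14 mm thickness (stick y).
- stick_mouth (a point): Bottom of the V mouth, half way up the bar (stick frame 80, 0, 9 mm). The V opens 90 degrees towards stick +x and sits snugly over the sled's tail corner when the stick points 45 degrees across, towards dock and fence.
- tray: Grey open tray, 235 x 85 mm, 15 tall, wall and floor 5 mm thick, fixed on the bench. Origin: centre of its underside; x along its length, z up. The stick starts in it with the mouth towards tray +x.
- short_module: Bystander: a shorter module, 85 x 50 mm, leave it where it is.
- driver: Bystander: screwdriver, 170 mm long.
- handheld_meter: Bystander: handheld multimeter, 150 x 75 x 32 mm.
- tape: Bystander: roll of tape, 80 mm across, 19 tall.
- grease_jar: Bystander: small jar, 44 mm across, 50 tall.
- parts_dish: Bystander: open steel dish, 90 x 70 x 22 mm.
- adapter: Bystander: small brass and steel coaxial adapter, 46 mm long.
- dock_guide (a point): [mm] Outer guide of the dock, an aluminium cheek 22 tall facing the fence: this point is the near end of its inner face, on the plate, at x = -45, y = 53 in the frame of fence; from there a flared lead-in runs on to x = -65, y = 68 (outermost).

How it is judged (in metres and radians):
On the way, in this order (a step that is already met when the one before it is completed fails the run):
1. the stick is lifted out of its tray (height (world z) of stick above 0.015 m and horizontal distance between stick and tray above 0.1 m), for 0.1 s.
2. the sled lies flush against the fence (both ends within 2 mm), not yet docked (y of each of sled_nose, sled_tail in the frame of fence below 0.002 m and x of sled_nose in the frame of fence below -0.1 m), for 0.2 s.
3. the sled is pressed home with the stick: more than 6 N on the dock and more than 1 N on the fence for 0.3 s (contact force between sled and dock above 6 N and contact force between sled and fence above 1 N and contact force between stick and sled above 3 N and x of sled_nose in the frame of fence above -0.002 m), for 0.3 s.
At the end, for the whole second after the job is handed in: The sled's nose is within 2 mm of the dock face and both ends of it within 2 mm of the fence; the stick lies flat (within 0.15 rad) in its tray, on the tray's floor, all at rest and released (x of sled_nose in the frame of fence above -0.002 m and y of each of sled_nose, sled_tail in the frame of fence below 0.002 m and linear speed of each of sled, stick below 0.01 m/s and z of stick in the frame of tray below 0.012 m and x of stick in the frame of tray between -0.03 and 0.03 m and y of stick in the frame of tray between -0.035 and 0.035 m and angle between stick's own z axis and vertical below 0.15 rad); the robot touches nothing.
It fails at once if the sled pushed on the dock with more than 15 N or on the fence with more than 20 N (contact force between sled and dock above 15 N or contact force between sled and fence above 20 N).
It fails at once if the sled came more than 3 mm off the fence in the last 120 mm before the dock (x of sled_nose in the frame of fence above -0.12 m and y of any of sled_nose, sled_tail in the frame of fence above 0.003 m).
It fails at once if the gripper or arm touched the sled (contact force between any of the fingers, the arm and sled above 0.5 N).
It fails at once if the sled was tipped or lifted (angle between sled's own z axis and vertical above 0.1 rad or z of sled in the frame of fence above 0.01 m).
It fails at once if a bystander was moved more than 15 mm (distance of any of short_module, driver, handheld_meter, tape, grease_jar, parts_dish, adapter from where it was at the start of the episode above 0.015 m).
It also fails if it takes over 72 s, if anything falls off the work surface, if the arm or the gripper's body presses on something with over 40 N, if the wrist force passes 120 N, or if a joint passes its speed limit or range.

ROBOT

A 7-joint arm with a two-finger parallel gripper is mounted at the origin on the work surface. World frame = base frame: x ahead of the robot, y to its left, z up, the work surface at z = 0. Lengths are in mm, angles in rad, forces in N, time in s.
With the tool pointing down it reaches from about 425 to 875 mm from the base axis. Payload 4.7 kg.
Tool frame: the origin (TCP) lies on the centre line of the jaws, within the pads' length; the fingertips stand 25 mm ahead of it and the grasp point (between the pads) lies 6 mm ahead of it (bot.tcp_to_tips is the y of the fingertips in the tool frame, in mm); y points along the fingers, x is the direction in which the jaws open and shut, and the axes are right-handed (so a half turn about y gives the same grasp; the last joint's range is limited). The gripper opens to 85 mm and grips with 20 to 120 N. Pads are 22 mm wide; open, the fingers measure 114 mm over their backs; the gripper's body (76 mm by 85 mm) begins 54 mm behind the grasp point. The pads swing forward as they close: fully open they stand 13 mm farther back than shut.
Start: joints at [-1.134, 0.321, -0.07, 1.45, 0.023, 1.371, -0.057], TCP at [266.731, 592.77, 256.349] pointing down, gripper open.
Joint ranges: [-2.86, 2.86], [-0.3, 2.09], [-1.38, 1.24], [0.06, 2.45], [-1.56, 4.7], [0.09, 2.05], [-2.69, 2.69]. Speed limits (rad/s): [2.57, 2.57, 3.14, 3.14, 3.14, 3.14, 3.14].

INTERFACE

Orientations are given as a unit quaternion [x, y, z, w].
In Python, from workcell import bot, imaging gives the robot as it stands.
- The arm moves only by the tool play_rows, never from a script. Its argument "targets" is a list of rows, each an object of numbers: "hand": the closure, from 0 (fully open) to 1 (shut); "x", "y", "z": the shift along the tool's x, y, z in cm; "yaw": the turn about the tool's y in rad. In form: [{"hand": .., "x": .., "y": .., "z": .., "yaw": ..}, ...]. A call has 1 to 20 rows; each row is the pose to reach, as a shift and turn from the pose commanded when the call began, along the tool's axes at that moment; what a row does not reach only later rows make up. A row lasts 1/12 s, in which the tool goes at most 41.7 mm and 7.16 degrees, less where a joint would pass 70% of its speed; a pose out of reach is approached as far as the arm can. A call with a gripper value outside its range is refused whole. The fingers move at their own pace and stop on an object; the grip force is fixed at half the most. Time passes only in rows, so rows that repeat a pose let the fingers close. It gives the time, the measured TCP pose, the force and the opening at its end, in the units of the state.
- bot.get_state(): the state, without advancing time (a new reading comes with each control period).
- imaging.camera(name): name is "side" or "top" or "wrist"; returns a dict with "img" (480x640x3 uint8, blue, green, red), "z_map" (480x640 float32, mm along the optical axis (not along the pixel's ray), 0 where there is no reading), "camera_matrix" (3x3 intrinsics, pixels), "k1" (the pictures are not rectified: a ray, as slopes to the right and down, at radius r is drawn at 1 + k1 r^2 times it, then the intrinsics apply), "xyz" and "attitude" of the camera in the world. Camera axes: x right, y up, looking along -z (the intrinsics and any distortion apply to the point x, -y, -z); pixel columns grow to the right and rows downward; lengths in mm; the calibration is good to about 2 mm. A picture is of the moment at which its call begins.
- bot.sign_off(): hands the job in, once; it reports no verdict.
Trained networks look in the newest picture that a camera, given by its name, has taken for a name from the list of things; names that differ only in an ending like _2 or _b are one class to them, and where a whole thing is asked for, a point or a joint stands for the part that bears it (a point fixed in the world has none). Each returns a list of dicts, best first, with "score" (0 to 1); they miss things now and then, are a little off and sometimes report something else, mostly with a low value. They report only what shows in the picture. A call takes as long as a camera call.
- imaging.cut_out(camera, query): "region" (480x640 bool, what is visible of it) and "rect" ([left, top, width, height] in pixels, round what is visible of it).
The state is a dict: "time_s": time; "qpos": joint angles; "joint_velocities": joint speeds; "joint_torque": joint torques, N m; "tcp_pos": TCP position; "ee_rot": TCP orientation; "force": force on the tool from outside, world axes, zero at the start; "moment": the same for the moment, N m; "opening": opening from 0.0 (shut) to 1.0 (fully open).
Only numpy, scipy, OpenCV 4.12 (cv2) and the standard library are available. Lean on these libraries where they do the work, as an engineer would, in place of code of your own. Each camera call takes 0.05 s, during which the arm holds its last target.

## Working session

There is one attempt and no reset: what is moved stays moved. The work goes in short steps, Python scripts to look and compute and a tool call to move; the robot and the scene stay as the last step left them, time stands still between calls to the robot, and variables do not carry over. Pictures are saved under pics/ and viewed, and the job is handed in when it is done.

Besides the shell and the picture viewer there is one more tool, called after "Call:" as name(argument=value, ...) on one line, values as JSON. play_rows: Moves the arm, as the interface text tells. Its arguments: {"type":"object","properties":{"targets":{"type":"array","items":{"type":"object","properties":{"hand":{"type":"number"},"x":{"type":"number"},"y":{"type":"number"},"z":{"type":"number"},"yaw":{"type":"number"}}}}},"required":["targets"]}

```bash
ls; mkdir -p pics; cat > h.py <<'E'
import numpy as np, cv2
from scipy.spatial.transform import Rotation as R
from workcell import bot, imaging
def cloud(c):
    K=np.array(c["camera_matrix"]);k1=c["k1"];z=np.array(c["z_map"],float)
    v,u=np.mgrid[0:480,0:640]
    dx=(u-K[0,2])/K[0,0];dy=(v-K[1,2])/K[1,1]
    x,y=dx.copy(),dy.copy()
    for _ in range(20):
        f=1+k1*(x*x+y*y);x=dx/f;y=dy/f
    P=np.stack([x*z,-y*z,-z],-1)
    W=R.from_quat(c["attitude"]).apply(P.reshape(-1,3)).reshape(480,640,3)+np.array(c["xyz"])
    W[z<=0]=np.nan
    return W
def proj(c,p):
    K=np.array(c["camera_matrix"]);q=R.from_quat(c["attitude"]).inv().apply(np.atleast_2d(p)-np.array(c["xyz"]))
    x=q[:,0]/-q[:,2];y=-q[:,1]/-q[:,2];f=1+c["k1"]*(x*x+y*y)
    return np.stack([x*f*K[0,0]+K[0,2],y*f*K[1,1]+K[1,2]],-1)
E
python3 - <<'E'
from h import *
s=bot.get_state();print({k:np.round(v,3) for k,v in s.items()}, bot.tcp_to_tips)
print(R.from_quat(s["ee_rot"]).as_matrix().round(3))
for n in ["top","side","wrist"]:
    c=imaging.camera(n);cv2.imwrite(f"pics/{n}0.png",c["img"]);np.save(f"{n}0.npy",c,allow_pickle=True)
    print(n,c["xyz"],c["attitude"],c["camera_matrix"],c["k1"])
    for q in ["stick","sled","fence","dock","tray","short_module"]:
        r=imaging.cut_out(n,q)
        W=cloud(c)
        for d in r[:2]:
            m=np.array(d["region"]);print(n,q,d["score"],d["rect"],m.sum(),np.nanmedian(W[m],0).round(1) if m.any() else 0)
            np.save(f"m_{n}_{q}.npy",np.array(r[0]["region"]))
E
```

```text
pics
{'time_s': np.float64(0.0), 'qpos': array([-1.134,  0.322, -0.07 ,  1.452,  0.023,  1.371, -0.057]), 'joint_velocities': array([ 0.002, -0.   , -0.   ,  0.   , -0.   ,  0.   ,  0.001]), 'joint_torque': array([ 2.0000e-03, -4.9360e+01, -3.8100e-01, -3.1433e+01,  1.3000e-02,
        1.2000e-02, -0.0000e+00]), 'tcp_pos': array([266.551, 592.3  , 255.233]), 'ee_rot': array([ 0.594,  0.383, -0.384, -0.593]), 'force': array([ 0.315,  1.049, -0.157]), 'moment': array([-0.015, -0.017, -0.001]), 'opening': np.float64(0.998)} 25.0
[[ 0.41  -0.001 -0.912]
 [ 0.912 -0.002  0.41 ]
 [-0.002 -1.    -0.   ]]
top [ 493.46591339   20.39634345 1276.17789742] [ 0.02252772 -0.03099221 -0.70264977  0.71050354] [[580.14299112   0.         326.43560856]
 [  0.         580.14299112 230.74202048]
 [  0.           0.           1.        ]] -0.10197164692553642
top stick 0.62 [476.7, 211.0, 25.4, 88.0] 1192 [ 542.4 -354.6   24.3]
top stick 0.16 [463.2, 199.0, 52.2, 110.6] 2923 [ 540.  -346.4    6.8]
top sled 0.72 [304.2, 207.8, 63.9, 29.6] 1516 [598.8 -13.7  55.2]
top sled 0.41 [463.6, 199.6, 50.8, 111.4] 
[... 722 characters left out ...]
, 12.8] 808 [ 814.6 -211.6   20.7]
side sled 0.89 [303.3, 238.1, 52.1, 64.7] 1962 [592.  -40.   49.8]
side fence 0.75 [302.6, 178.3, 85.8, 132.3] 1719 [654.2  30.   33.5]
side dock 0.78 [266.8, 152.6, 40.0, 55.9] 1342 [598.8 276.4  54.5]
side tray 0.8 [291.6, 386.7, 160.5, 93.2] 5515 [ 549.9 -346.     6.1]
side short_module 0.9 [212.7, 163.9, 38.0, 34.8] 802 [479.  317.3  26. ]
wrist [194.3491117  625.0365732  373.59973243] [-0.12985884 -0.08420736  0.5362529   0.82974612] [[337.19340618   0.         318.44314401]
 [  0.         337.19340618 240.77540251]
 [  0.           0.           1.        ]] -0.04216410113797578
wrist short_module 0.96 [214.1, 402.9, 35.6, 22.2] 478 [479.4 367.7  10.9]
```

View pics/top0.png

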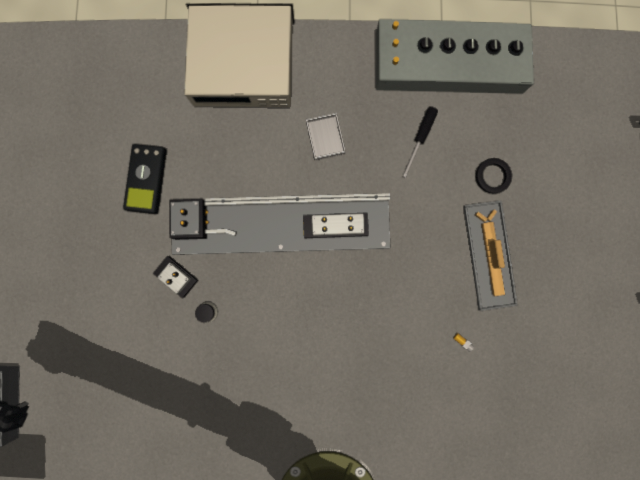

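View pics/side0.png

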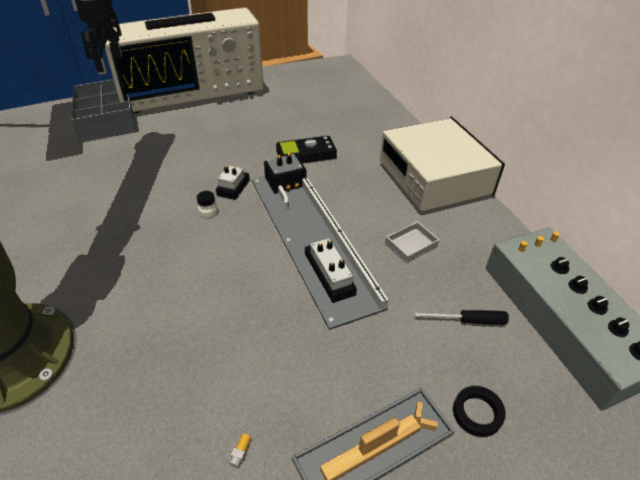

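Top view: the fence runs along pixel row ~200 (x 205–390), the dock is at (186,218), the sled at (336,225), and the stick in its tray at (495,258) with the mouth up (+x world). Up in the image is +x world and left is +y. Next I'll fit the frames.

```bash
cat > fit.py <<'E'
from h import *
def rect(W,lo,hi,box):
    m=(W[...,2]>lo)&(W[...,2]<hi)&(W[...,0]>box[0])&(W[...,0]<box[1])&(W[...,1]>box[2])&(W[...,1]<box[3])
    p=W[m]
    r=cv2.minAreaRect(p[:,:2].astype(np.float32)); return m,p,r
E
python3 - <<'E'
from fit import *
for n in ["top","side"]:
    c=np.load(f"{n}0.npy",allow_pickle=True).item();W=cloud(c)
    for name,lo,hi,b in [("bench",-6,5,(400,520,-200,0)),("plate",5,11,(540,680,-120,320)),("rail",30,38,(630,680,-150,240)),("dock",45,55,(540,680,240,350)),("sledbase",18,27,(560,640,-120,80)),("sledcase",40,60,(560,640,-120,80)),("stickbar",18,30,(420,700,-420,-290)),("fin",55,80,(420,700,-420,-290)),("tray",10,18,(420,680,-430,-270))]:
        m,p,r=rect(W,lo,hi,b)
        if len(p)>5:
            print(n,name,len(p),"ctr",np.round(r[0],1),"size",np.round(r[1],1),"ang",round(r[2],2),"zmed",np.median(p[:,2]).round(1),"med",np.median(p[:,:2],0).round(1))
c=np.load("top0.npy",allow_pickle=True).item();W=cloud(c)
print(W[190:262:6,480:512:4,2].round(0))
img=c["img"][180:320,150:530];cv2.imwrite("pics/topcrop.png",cv2.resize(img,None,fx=2.1,fy=2.1,interpolation=cv2.INTER_CUBIC))
E
```

```text
top bench 4732 ctr [ 460.  -100.3] size [199.2 120. ] ang 89.98 zmed 0.5 med [ 459.5 -100.2]
top plate 5294 ctr [610.  100.6] size [139.5 439. ] ang 0.1 zmed 8.2 med [593.7 112.1]
top rail 972 ctr [657.5  55.1] size [ 15.  368.2] ang 2.33 zmed 34.6 med [657.3  55.1]
top dock 71 ctr [610.2 303.9] size [83.9 75.1] ang 2.93 zmed 53.6 med [601.7 272.4]
top sledbase 50 ctr [601.  -12.5] size [ 49.9 138.9] ang 2.15 zmed 25.7 med [580.8  22.9]
top sledcase 878 ctr [601.6 -17.3] size [ 42.5 110. ] ang 2.87 zmed 56.2 med [600.8 -18. ]
top stickbar 946 ctr [ 561.1 -354.4] size [276.7 103.7] ang 2.49 zmed 22.4 med [ 568.1 -357.1]
top fin 233 ctr [ 541.4 -358.3] size [60.4 17.3] ang 9.89 zmed 68.8 med [ 540.4 -356. ]
top tray 816 ctr [ 548.2 -335.9] size [256.1 124.7] ang 8.72 zmed 14.3 med [ 546.3 -351.2]
side bench 6149 ctr [ 460. -100.] size [119.9 199.9] ang 0.01 zmed 0.6 med [ 458.6 -111.1]
side plate 4517 ctr [596.9  99.3] size [107.2 442.2] ang 2.3 zmed 9.0 med [585.9  88.6]
side rail 947 ctr [656.6  55.3] size [ 16.  368.3] ang 2.35 zmed 35.0 med [656.8  19.2]
side dock 136 ctr [595.3 28
[... 247 characters left out ...]
side stickbar 1901 ctr [ 567.2 -350.5] size [ 97.9 265.7] ang 89.91 zmed 22.8 med [ 557.8 -362.4]
side fin 541 ctr [ 540.6 -357.5] size [61.3 15.1] ang 8.24 zmed 68.7 med [ 539.4 -359.7]
side tray 1532 ctr [ 550.4 -352.9] size [257.7  87.4] ang 7.42 zmed 14.8 med [ 568.4 -348.9]
[[ 4. 17. 19. 19. 18. 18. 18. -2.]
 [-2. -5.  3.  4. -2.  1. -2.  3.]
 [ 0. 15. 20. 16. 20. 14.  2. -1.]
 [ 2.  9.  8.  3.  5. 12. -3.  4.]
 [24.  9.  5. 27.  5.  3.  3.  1.]
 [ 6. 19. 13.  9.  6.  7. 13.  0.]
 [ 2. 26. 26. 23.  3.  6. 18. -3.]
 [ 6. 25. 26. 25.  4.  4. 18. -3.]
 [ 7. 12. 27. 26.  4.  7.  5.  2.]
 [ 7.  4. 23. 44. 68. 70.  1. 12.]
 [ 7.  9. 23. 39. 70. 65.  8. 18.]
 [ 6.  9. 21. 42. 62. 70. -0. 14.]]
```

View pics/topcrop.png

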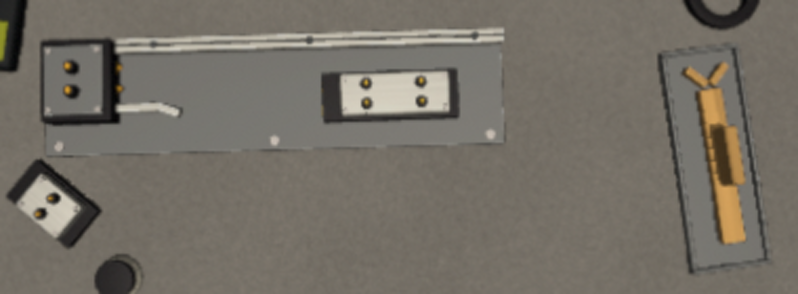

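Fence angle is about 2.3° (feed direction ≈ +y), and the sled is nearly parallel, about 27 mm off. I'll move over the sled with a pick-friendly heading and look with the wrist camera.

```bash
cat > mv.py <<'E'
import sys,json,numpy as np
# cmd: x y z(mm) heading(deg of tool x)
def load():
    try: return json.load(open('cmd.json'))
    except: return [266.731,592.77,256.349,65.79]
def plan(wps):
    """wps: list of (x,y,z,h) world; prints local rows"""
    c=load();h=np.radians(c[3]);out=[]
    for w in wps:
        d=np.array(w[:3])-c[:3]
        out.append(dict(x=round((d[0]*np.cos(h)+d[1]*np.sin(h))/10,2),y=round(-d[2]/10,2),z=round((-d[0]*np.sin(h)+d[1]*np.cos(h))/10,2),yaw=round(np.radians(c[3]-w[3]),3)))
    for o in out: print(json.dumps(o))
def commit(x,y,z,yaw):
    c=load();h=np.radians(c[3])
    n=[c[0]+10*(x*np.cos(h)-z*np.sin(h)),c[1]+10*(x*np.sin(h)+z*np.cos(h)),c[2]-10*y,c[3]-np.degrees(yaw)]
    json.dump(n,open('cmd.json','w'));print('cmd',np.round(n,2))
E
python3 - <<'E'
from mv import *
A=(266.7,592.8,256.3,65.8);B=(500,300,300,0);C=(530,-10,320,-81)
L=lambda a,b,n:[tuple(np.array(a)+(np.array(b)-a)*i/n) for i in range(1,n+1)]
plan(L(A,B,10)+L(B,C,10)+[C])
E
```

```text
{"x": -1.71, "y": -0.43, "z": -3.32, "yaw": 0.115}
{"x": -3.43, "y": -0.87, "z": -6.65, "yaw": 0.23}
{"x": -5.14, "y": -1.31, "z": -9.98, "yaw": 0.344}
{"x": -6.85, "y": -1.74, "z": -13.31, "yaw": 0.459}
{"x": -8.57, "y": -2.18, "z": -16.64, "yaw": 0.574}
{"x": -10.28, "y": -2.62, "z": -19.97, "yaw": 0.689}
{"x": -11.99, "y": -3.05, "z": -23.3, "yaw": 0.804}
{"x": -13.71, "y": -3.49, "z": -26.62, "yaw": 0.919}
{"x": -15.42, "y": -3.93, "z": -29.95, "yaw": 1.033}
{"x": -17.14, "y": -4.37, "z": -33.28, "yaw": 1.148}
{"x": -19.84, "y": -4.57, "z": -34.83, "yaw": 1.29}
{"x": -22.54, "y": -4.77, "z": -36.37, "yaw": 1.431}
{"x": -25.25, "y": -4.97, "z": -37.92, "yaw": 1.572}
{"x": -27.95, "y": -5.17, "z": -39.46, "yaw": 1.714}
{"x": -30.66, "y": -5.37, "z": -41.01, "yaw": 1.855}
{"x": -33.36, "y": -5.57, "z": -42.55, "yaw": 1.996}
{"x": -36.07, "y": -5.77, "z": -44.1, "yaw": 2.138}
{"x": -38.77, "y": -5.97, "z": -45.64, "yaw": 2.279}
{"x": -41.48, "y": -6.17, "z": -47.19, "yaw": 2.421}
{"x": -44.18, "y": -6.37, "z": -48.73, "yaw": 2.562}
{"x": -44.18, "y": -6.37, "z": -48.73, "yaw": 2.562}
```

Call:
play_rows(targets=[{"hand": 0,"x": -1.7,"y": -0.4,"z": -3.3,"yaw": 0.12},{"hand": 0,"x": -3.4,"y": -0.9,"z": -6.6,"yaw": 0.24},{"hand": 0,"x": -5.1,"y": -1.3,"z": -10,"yaw": 0.36},{"hand": 0,"x": -6.9,"y": -1.7,"z": -13.3,"yaw": 0.48},{"hand": 0,"x": -8.6,"y": -2.2,"z": -16.6,"yaw": 0.6},{"hand": 0,"x": -10.3,"y": -2.6,"z": -20,"yaw": 0.72},{"hand": 0,"x": -12,"y": -3,"z": -23.3,"yaw": 0.84},{"hand": 0,"x": -13.7,"y": -3.5,"z": -26.6,"yaw": 0.96},{"hand": 0,"x": -15.4,"y": -3.9,"z": -30,"yaw": 1.08},{"hand": 0,"x": -17.1,"y": -4.4,"z": -33.3,"yaw": 1.2},{"hand": 0,"x": -19.8,"y": -4.6,"z": -34.8,"yaw": 1.32},{"hand": 0,"x": -22.5,"y": -4.8,"z": -36.4,"yaw": 1.44},{"hand": 0,"x": -25.2,"y": -5,"z": -37.9,"yaw": 1.56},{"hand": 0,"x": -28,"y": -5.2,"z": -39.5,"yaw": 1.68},{"hand": 0,"x": -30.7,"y": -5.4,"z": -41,"yaw": 1.8},{"hand": 0,"x": -33.4,"y": -5.6,"z": -42.5,"yaw": 1.92},{"hand": 0,"x": -36.1,"y": -5.8,"z": -44.1,"yaw": 2.04},{"hand": 0,"x": -38.8,"y": -6,"z": -45.6,"yaw": 2.16},{"hand": 0,"x": -41.5,"y": -6.2,"z": -47.2,"yaw": 2.28},{"hand": 0,"x": -44.2,"y": -6.4,"z": -48.7,"yaw": 2.4}])

```text
time_s: 2.72
tcp_pos: [529.4, -11.7, 320.7]
ee_rot: [-0.571, 0.416, -0.416, 0.572]
force: [1.0, -0.4, 0.2]
opening: 0.998
```

```bash
python3 - <<'E'
from mv import *; commit(-44.2,-6.4,-48.7,2.4)
from h import *
s=bot.get_state();print(s["time_s"],s["tcp_pos"],s["force"],s["qpos"],np.abs(s["joint_velocities"]).max())
M=R.from_quat(s["ee_rot"]).as_matrix();print(np.degrees(np.arctan2(M[1,0],M[0,0])),M[2])
c=imaging.camera("wrist");cv2.imwrite("pics/w1.png",c["img"]);np.save("w1.npy",c,allow_pickle=True);print(c["xyz"],R.from_quat(c["attitude"]).as_matrix()[:,2])
W=cloud(c);
for q in ["sled","fence","dock","dock_guide","sled_nose","sled_tail","sled_corner"]:
    for d in imaging.cut_out("wrist",q)[:1]: print(q,d["score"],d["rect"],np.nanmedian(W[np.array(d["region"])],0).round(1))
s=bot.get_state();print(s["time_s"],s["tcp_pos"],s["force"])
E
```

```text
cmd [529.64 -10.07 320.35 -71.72]
2.7167 [529.44588252 -11.72843464 320.7375315 ] [ 0.9510119  -0.37991381  0.16826336] [-0.56430506  0.02867819  0.55272669  1.66674838 -0.01564847  1.44960495
 -1.26777113] 0.6920718952627415
-72.07167186329515 [-2.06913487e-04 -9.99999529e-01  9.48213436e-04]
[603.81364379  12.4242781  438.0360875 ] [0.29312154 0.09309128 0.95153233]
sled 0.7 [276.1, 101.2, 124.9, 80.8] [600.9  -7.7  55.3]
fence 0.66 [103.0, 12.4, 347.1, 117.5] [654.   81.8  33.6]
dock 0.86 [18.0, 0.1, 143.5, 105.9] [606.4 286.6  59.4]
dock_guide 0.98 [17.3, 0.0, 140.7, 108.2] [606.3 286.7  59.5]
sled_nose 0.74 [275.0, 104.7, 124.6, 74.3] [600.8  -8.1  55.3]
sled_tail 0.89 [276.0, 103.4, 122.9, 72.5] [600.6  -8.8  55.3]
sled_corner 0.58 [277.3, 101.9, 125.7, 75.4] [600.7  -8.   55.3]
3.1167 [529.41780684  -8.40321393 320.10630638] [ 0.64914733 -0.80392039 -0.12550208]
```

View pics/w1.png

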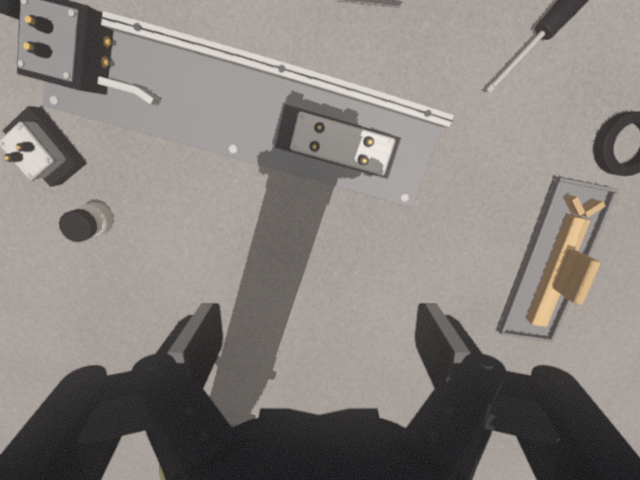

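The wrist picture shows the sled at (338,140), dark nose end on the left, the rail above it, the dock at (55,45), and the stick in its tray at (570,260). Refining the fits.

```bash
python3 - <<'E'
from fit import *
for n in ["top0","side0","w1"]:
    c=np.load(f"{n}.npy",allow_pickle=True).item();W=cloud(c)
    def edgefit(pts,axis_dir):pass
    for name,lo,hi,b in [("rail",29,40,(630,690,-160,215)),("dock",44,58,(555,660,220,360)),("sledbase",26,36,(560,640,-120,80)),("sledtop",20,80,(560,640,-120,80)),("case",45,62,(560,640,-120,80)),("fin",50,80,(480,600,-420,-290)),("bar",20,30,(440,640,-385,-330)),("stick",20,90,(425,680,-400,-310))]:
        m,p,r=rect(W,lo,hi,b)
        if len(p)<30: continue
        # robust line PCA for rail
        q=p[:,:2]; mu=np.median(q,0); 
        for _ in range(5):
            d=q-mu; u,s,vt=np.linalg.svd(d,full_matrices=False); a=vt[0]; nn=np.array([-a[1],a[0]])
            k=np.abs(d@nn-np.median(d@nn))<2.5*np.std(d@nn); q=q[k]; mu=q.mean(0)
        print(n,name,len(p),"ctr",np.round(r[0],1),"size",np.round(r[1],1),"ang",round(r[2],2),"z",np.median(p[:,2]).round(1),"pca ang",round(np.degrees(np.arctan2(a[1],a[0]))%180,2),mu.round(1), "ext", (np.percentile((q-mu)@a,[1,99])).round(1),(np.percentile((q-mu)@nn,[1,99])).round(1))
E
```

```text
top0 rail 1033 ctr [657.8  42.8] size [ 15.3 344.2] ang 2.24 z 34.7 pca ang 92.32 [657.7  43. ] ext [-168.8  169.1] [-7.   7.3]
top0 dock 281 ctr [610.4 304.2] size [84.9 74.9] ang 2.0 z 56.3 pca ang 154.34 [607.7 295.5] ext [-50.2  53. ] [-54.   41.1]
top0 sledbase 434 ctr [601.5 -13.2] size [ 50.2 140.5] ang 2.61 z 30.7 pca ang 90.77 [596.7  -2.9] ext [-80.7  59.4] [-30.1  22. ]
top0 sledtop 1510 ctr [601.4 -13.2] size [ 50.2 140.5] ang 2.65 z 55.2 pca ang 92.18 [599.4 -12.5] ext [-69.5  67.4] [-26.4  22.9]
top0 case 926 ctr [601.6 -17.3] size [ 42.5 110. ] ang 2.87 z 56.5 pca ang 93.38 [600.9 -17.3] ext [-53.7  54.1] [-21.2  20.3]
top0 fin 249 ctr [ 541.4 -358.3] size [60.4 17.3] ang 9.89 z 68.5 pca ang 8.91 [ 540.4 -356.1] ext [-29.7  28.7] [-6.2  8.7]
top0 bar 616 ctr [ 545.1 -369. ] size [186.1  50.6] ang 9.29 z 23.9 pca ang 8.82 [ 537.4 -357.3] ext [-92.8  85.7] [-11.1  13.5]
top0 stick 972 ctr [ 550.6 -353.3] size [253.3  82.2] ang 8.23 z 25.5 pca ang 9.62 [ 538.1 -356.3] ext [-94.5  86.6] [-12.   13.3]
side0 rail 965 ctr [657.2  43.1] size [ 16.1 343.9] ang 2.3 z 35.0 pca an
[... 1272 characters left out ...]
 z 29.6 pca ang 93.31 [600.6   8.1] ext [-50.3  88.9] [-26.4  23.5]
w1 sledtop 5262 ctr [599.9 -11.2] size [ 50.7 140.9] ang 2.89 z 55.3 pca ang 92.88 [600.6  -8.5] ext [-65.9  71.3] [-24.9  23.8]
w1 case 3509 ctr [600.  -15.7] size [ 42.3 110.6] ang 2.8 z 55.6 pca ang 92.89 [600.6 -14.5] ext [-53.   54.7] [-20.8  20.1]
w1 fin 963 ctr [ 540.2 -356. ] size [59.3 16.1] ang 8.89 z 65.5 pca ang 8.28 [ 540.4 -351. ] ext [-28.1  29.9] [-2.7  4.4]
w1 bar 1718 ctr [ 543.2 -356. ] size [188.3  36. ] ang 5.71 z 22.3 pca ang 8.28 [ 542.9 -353.7] ext [-85.7  90.5] [-10.4  14.2]
w1 stick 3297 ctr [ 542.7 -354. ] size [187.6  46.3] ang 7.67 z 24.5 pca ang 9.61 [ 540.8 -351.3] ext [-87.6  86.3] [-8.2  9.6]
```

```bash
python3 - <<'E'
from mv import *
plan([(540.7,-357,200,-81.5)])
E
```

```text
{"x": 33.29, "y": 12.03, "z": -9.83, "yaw": 0.171}
```

Call:
play_rows(targets=[{"hand": 0,"x": 8.3,"y": 3,"z": -2.5,"yaw": 0.04},{"hand": 0,"x": 8.3,"y": 3,"z": -2.5,"yaw": 0.04},{"hand": 0,"x": 16.6,"y": 6,"z": -4.9,"yaw": 0.08},{"hand": 0,"x": 16.6,"y": 6,"z": -4.9,"yaw": 0.08},{"hand": 0,"x": 25,"y": 9,"z": -7.4,"yaw": 0.12},{"hand": 0,"x": 25,"y": 9,"z": -7.4,"yaw": 0.12},{"hand": 0,"x": 33.3,"y": 12,"z": -9.8,"yaw": 0.17},{"hand": 0,"x": 33.3,"y": 12,"z": -9.8,"yaw": 0.17},{"hand": 0,"x": 33.3,"y": 12,"z": -9.8,"yaw": 0.17},{"hand": 0,"x": 33.3,"y": 12,"z": -9.8,"yaw": 0.17},{"hand": 0,"x": 33.3,"y": 12,"z": -9.8,"yaw": 0.17},{"hand": 0,"x": 33.3,"y": 12,"z": -9.8,"yaw": 0.17}])

```text
time_s: 4.12
tcp_pos: [541.6, -355.6, 199.8]
ee_rot: [-0.536, 0.461, -0.461, 0.536]
force: [0.2, 0.3, 0.7]
opening: 1.002
```

```bash
python3 - <<'E'
from mv import *; commit(33.3,12,-9.8,.17)
from fit import *
s=bot.get_state();print(s["time_s"],s["tcp_pos"],s["force"],np.abs(s["joint_velocities"]).max())
M=R.from_quat(s["ee_rot"]).as_matrix();print(np.degrees(np.arctan2(M[1,0],M[0,0])))
c=imaging.camera("wrist");cv2.imwrite("pics/w2.png",c["img"]);np.save("w2.npy",c,allow_pickle=True)
W=cloud(c)
for name,lo,hi,b in [("fin",50,80,(480,600,-420,-290)),("bar",19,30,(440,610,-385,-330)),("prong",18,30,(605,660,-385,-300)),("rim",12,17,(420,690,-420,-280))]:
    m,p,r=rect(W,lo,hi,b)
    print(name,len(p),np.round(r[0],1),np.round(r[1],1),round(r[2],2),np.median(p,0).round(1))
E
```

```text
cmd [ 541.04 -357.    200.35  -81.46]
4.1167 [ 541.6136987  -355.59224939  199.82413119] [0.16580695 0.30194408 0.71722888] 0.025307393160484856
-81.36680118260622
fin 1361 [ 541.3 -357.4] [59.2 13.7] 9.01 [ 543.9 -357.1   68.3]
bar 2975 [ 531.6 -358.8] [160.9  24.1] 8.83 [ 556.7 -356.6   22.5]
prong 863 [ 620.4 -345.1] [33.7 46.2] 8.6 [ 622.3 -347.7   22.6]
rim 3789 [ 556.2 -353.4] [269.7  99.1] 4.67 [ 574.4 -351.7   14.4]
```

View pics/w2.png

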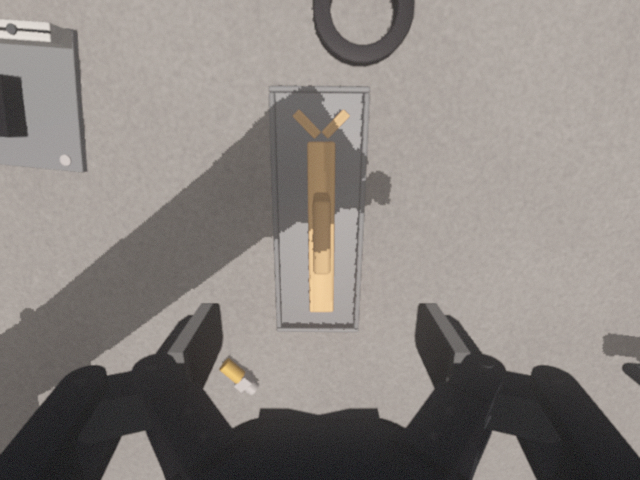

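The stick is clear at (320,225), heading 8.9°, fin centre (541.3,-357.4). Descend and grasp.

Call:
play_rows(targets=[{"hand": 0,"x": 0.1,"y": 3.5,"z": 0,"yaw": 0},{"hand": 0,"x": 0.1,"y": 7,"z": 0,"yaw": 0},{"hand": 0,"x": 0.1,"y": 10,"z": 0,"yaw": 0},{"hand": 0,"x": 0.1,"y": 12.5,"z": 0,"yaw": 0},{"hand": 0,"x": 0.1,"y": 14,"z": 0,"yaw": 0},{"hand": 0,"x": 0.1,"y": 14.4,"z": 0,"yaw": 0},{"hand": 0,"x": 0.1,"y": 14.4,"z": 0,"yaw": 0},{"hand": 0,"x": 0.1,"y": 14.4,"z": 0,"yaw": 0},{"hand": 1,"x": 0.1,"y": 14.4,"z": 0,"yaw": 0},{"hand": 1,"x": 0.1,"y": 14.4,"z": 0,"yaw": 0},{"hand": 1,"x": 0.1,"y": 14.4,"z": 0,"yaw": 0},{"hand": 1,"x": 0.1,"y": 14.4,"z": 0,"yaw": 0},{"hand": 1,"x": 0.1,"y": 14.4,"z": 0,"yaw": 0},{"hand": 1,"x": 0.1,"y": 14.4,"z": 0,"yaw": 0},{"hand": 1,"x": 0.1,"y": 14.4,"z": 0,"yaw": 0},{"hand": 1,"x": 0.1,"y": 14.4,"z": 0,"yaw": 0},{"hand": 1,"x": 0.1,"y": 14.4,"z": 0,"yaw": 0},{"hand": 1,"x": 0.1,"y": 14.4,"z": 0,"yaw": 0}])

```text
time_s: 5.67
tcp_pos: [541.1, -358.2, 56.6]
ee_rot: [-0.536, 0.461, -0.462, 0.536]
force: [-0.6, 0.4, 2.3]
opening: 0.155
```

```bash
python3 - <<'E'
from mv import *; commit(.1,14.4,0,0)
from h import *
s=bot.get_state();print(s["time_s"],s["tcp_pos"],s["force"],s["moment"],s["opening"]*85)
M=R.from_quat(s["ee_rot"]).as_matrix();print(np.degrees(np.arctan2(M[1,0],M[0,0])))
E
```

```text
cmd [ 541.19 -357.99   56.35  -81.46]
5.6667 [ 541.09937039 -358.19933158   56.59312447] [-0.57858813  0.37553882  2.33148364] [ 0.00531816  0.10445293 -0.0493227 ] 13.190864920764474
-81.47903162967722
```

```bash
python3 - <<'E'
from mv import *
plan([(541.2,-358,140,-81.46),(500,-200,160,-84.5),(457,-17.7,140,-87.7),(457,-17.7,63.6,-87.7)])
E
```

```text
{"x": 0.0, "y": -8.37, "z": 0.0, "yaw": -0.0}
{"x": -16.24, "y": -10.37, "z": -1.73, "yaw": 0.053}
{"x": -34.9, "y": -8.37, "z": -3.27, "yaw": 0.109}
{"x": -34.9, "y": -0.73, "z": -3.27, "yaw": 0.109}
```

Call:
play_rows(targets=[{"hand": 1,"x": 0,"y": -1,"z": 0,"yaw": 0},{"hand": 1,"x": 0,"y": -3.5,"z": 0,"yaw": 0},{"hand": 1,"x": 0,"y": -6.5,"z": 0,"yaw": 0},{"hand": 1,"x": -1.5,"y": -8.5,"z": -0.1,"yaw": 0.01},{"hand": 1,"x": -4,"y": -9,"z": -0.4,"yaw": 0.02},{"hand": 1,"x": -7,"y": -9,"z": -0.7,"yaw": 0.03},{"hand": 1,"x": -10,"y": -9,"z": -1,"yaw": 0.04},{"hand": 1,"x": -13,"y": -9,"z": -1.3,"yaw": 0.05},{"hand": 1,"x": -16,"y": -9,"z": -1.6,"yaw": 0.06},{"hand": 1,"x": -19,"y": -9,"z": -1.9,"yaw": 0.07},{"hand": 1,"x": -22,"y": -9,"z": -2.2,"yaw": 0.08},{"hand": 1,"x": -25,"y": -9,"z": -2.5,"yaw": 0.09},{"hand": 1,"x": -28,"y": -8.5,"z": -2.8,"yaw": 0.1},{"hand": 1,"x": -31,"y": -8.4,"z": -3,"yaw": 0.105},{"hand": 1,"x": -33.5,"y": -8.4,"z": -3.2,"yaw": 0.109},{"hand": 1,"x": -34.9,"y": -8.4,"z": -3.3,"yaw": 0.109},{"hand": 1,"x": -34.9,"y": -8.4,"z": -3.3,"yaw": 0.109},{"hand": 1,"x": -34.9,"y": -8.4,"z": -3.3,"yaw": 0.109},{"hand": 1,"x": -34.9,"y": -8.4,"z": -3.3,"yaw": 0.109}])

```text
time_s: 7.25
tcp_pos: [456.7, -18.9, 140.5]
ee_rot: [0.51, -0.49, 0.49, -0.51]
force: [0.4, 0.6, -2.0]
opening: 0.158
```

```bash
cat > look.py <<'E'
from fit import *
import sys
def st():
    s=bot.get_state();M=R.from_quat(s["ee_rot"]).as_matrix()
    print("t",round(s["time_s"],2),"tcp",s["tcp_pos"].round(1),"h",np.degrees(np.arctan2(M[1,0],M[0,0])).round(2),"F",s["force"].round(2),"mom",s["moment"].round(2),"vmax",np.abs(s["joint_velocities"]).max().round(3),"open",round(s["opening"]*85,1))
def shot(cam,name):
    c=imaging.camera(cam);cv2.imwrite(f"pics/{name}.png",c["img"]);np.save(f"{name}.npy",c,allow_pickle=True);return c
E
python3 - <<'E'
from mv import *; commit(-34.9,-8.4,-3.3,.109)
from look import *
st();c=shot("wrist","w3");W=cloud(c);st()
for name,lo,hi,b in [("sled",20,80,(565,645,-110,80)),("rail",29,40,(630,690,-160,215)),("stick",85,125,(520,575,-60,20))]:
    m,p,r=rect(W,lo,hi,b)
    if len(p)>10: print(name,len(p),np.round(r[0],1),np.round(r[1],1),round(r[2],2),np.median(p,0).round(1))
E
```

```text
cmd [456.73 -17.76 140.35 -87.71]
t 7.25 tcp [456.7 -18.9 140.5] h -87.79 F [ 0.36  0.62 -1.98] mom [-0.05 -0.   -0.03] vmax 0.012 open 13.4
t 7.3 tcp [456.7 -19.2 140.5] h -87.84 F [ 0.14 -0.26 -2.12] mom [-0.08  0.01 -0.  ] vmax 0.008 open 13.5
sled 15412 [592.5 -11.9] [ 36.4 140.5] 2.25 [586.2 -11.9  54.8]
stick 3496 [536.6 -15.4] [34.  46.8] 2.19 [538.4 -16.1 106.5]
```

View pics/w3.png

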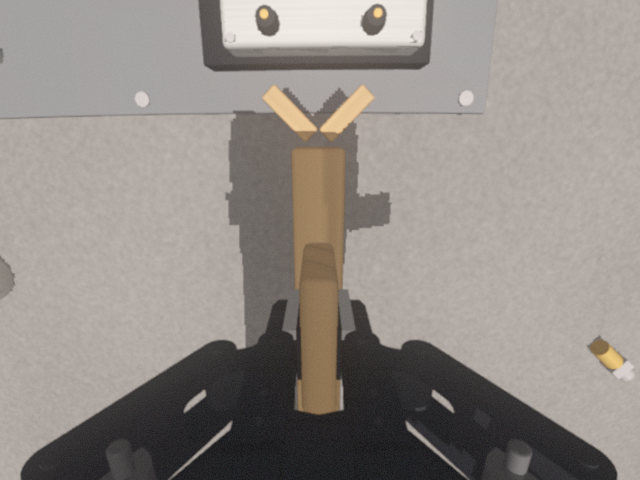

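Stick held level and square, mouth tips at (270,92) and (368,92), facing the sled's side. Lower and approach.

Call:
play_rows(targets=[{"hand": 1,"x": 0,"y": 2.5,"z": 0,"yaw": 0},{"hand": 1,"x": 0,"y": 5,"z": 0,"yaw": 0},{"hand": 1,"x": 0,"y": 7,"z": 0,"yaw": 0},{"hand": 1,"x": 0,"y": 7.7,"z": 0,"yaw": 0},{"hand": 1,"x": 0,"y": 7.7,"z": 0,"yaw": 0},{"hand": 1,"x": 0,"y": 7.7,"z": 0.6,"yaw": 0},{"hand": 1,"x": 0,"y": 7.7,"z": 1.3,"yaw": 0},{"hand": 1,"x": 0,"y": 7.7,"z": 1.6,"yaw": 0},{"hand": 1,"x": 0,"y": 7.7,"z": 1.6,"yaw": 0},{"hand": 1,"x": 0,"y": 7.7,"z": 1.6,"yaw": 0},{"hand": 1,"x": 0,"y": 7.7,"z": 1.6,"yaw": 0}])

```text
time_s: 8.22
tcp_pos: [472.7, -17.1, 63.6]
ee_rot: [-0.51, 0.49, -0.49, 0.51]
force: [0.0, 0.5, -1.5]
opening: 0.155
```

```bash
python3 - <<'E'
from mv import *; commit(0,7.7,1.6,0)
from look import *
st()
E
```

```text
cmd [472.71 -17.12  63.35 -87.71]
t 8.22 tcp [472.7 -17.1  63.6] h -87.72 F [ 0.05  0.48 -1.54] mom [-0.03  0.09  0.02] vmax 0.009 open 13.2
```

Call:
play_rows(targets=[{"hand": 1,"x": 0,"y": 0,"z": 0.2,"yaw": 0},{"hand": 1,"x": 0,"y": 0,"z": 0.4,"yaw": 0},{"hand": 1,"x": 0,"y": 0,"z": 0.6,"yaw": 0},{"hand": 1,"x": 0,"y": 0,"z": 0.8,"yaw": 0},{"hand": 1,"x": 0,"y": 0,"z": 1.0,"yaw": 0},{"hand": 1,"x": 0,"y": 0,"z": 1.2,"yaw": 0},{"hand": 1,"x": 0,"y": 0,"z": 1.4,"yaw": 0},{"hand": 1,"x": 0,"y": 0,"z": 1.6,"yaw": 0},{"hand": 1,"x": 0,"y": 0,"z": 1.8,"yaw": 0},{"hand": 1,"x": 0,"y": 0,"z": 2.0,"yaw": 0},{"hand": 1,"x": 0,"y": 0,"z": 2.2,"yaw": 0},{"hand": 1,"x": 0,"y": 0,"z": 2.4,"yaw": 0},{"hand": 1,"x": 0,"y": 0,"z": 2.5,"yaw": 0},{"hand": 1,"x": 0,"y": 0,"z": 2.6,"yaw": 0}])

```text
time_s: 9.38
tcp_pos: [495.5, -16.3, 62.3]
ee_rot: [0.512, -0.492, 0.488, -0.508]
force: [-8.2, 0.0, 3.0]
opening: 0.157
```

```bash
python3 - <<'E'
from mv import *; commit(0,0,2.6,0)
from look import *
st();c=shot("top","t4");W=cloud(c);st()
for name,lo,hi,b in [("sled",22,80,(565,639,-110,80)),("rail",29,40,(641,690,-160,215))]:
    m,p,r=rect(W,lo,hi,b)
    if len(p)>10: print(name,len(p),np.round(r[0],1),np.round(r[1],1),round(r[2],2),np.median(p,0).round(1))
cv2.imwrite("pics/t4c.png",cv2.resize(c["img"][180:300,150:420],None,fx=2.9,fy=2.9,interpolation=cv2.INTER_CUBIC))
E
```

```text
cmd [498.69 -16.08  63.35 -87.71]
t 9.38 tcp [495.5 -16.3  62.3] h -87.73 F [-8.22  0.01  3.01] mom [-0.03  1.47  0.02] vmax 0.027 open 13.3
t 9.43 tcp [495.7 -16.2  62.3] h -87.72 F [-6.67 -0.4   2.41] mom [-0.03  1.37  0.03] vmax 0.003 open 13.2
sled 1532 [602.5 -13.3] [ 73.  141.1] 0.01 [613.2 -10.5  54.9]
rail 1070 [651.4  42.6] [ 27.8 344.1] 2.26 [657.4  37.8  34.6]
```

View pics/t4c.png

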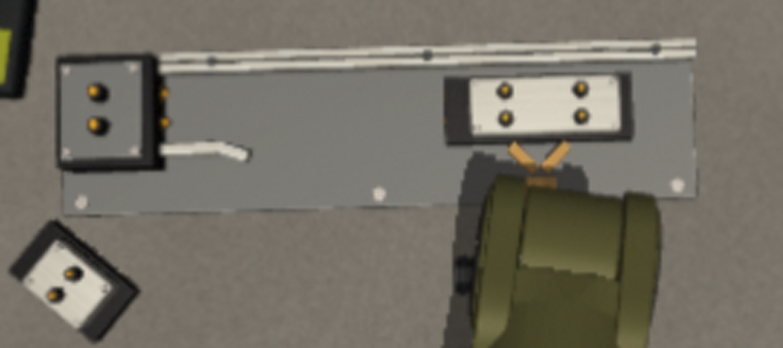

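Call:
play_rows(targets=[{"hand": 1,"x": 0,"y": -0.1,"z": 0.1,"yaw": 0},{"hand": 1,"x": 0,"y": -0.2,"z": 0.2,"yaw": 0},{"hand": 1,"x": 0,"y": -0.2,"z": 0.3,"yaw": 0},{"hand": 1,"x": 0,"y": -0.2,"z": 0.4,"yaw": 0},{"hand": 1,"x": 0,"y": -0.2,"z": 0.5,"yaw": 0},{"hand": 1,"x": 0,"y": -0.2,"z": 0.6,"yaw": 0},{"hand": 1,"x": 0,"y": -0.2,"z": 0.7,"yaw": 0},{"hand": 1,"x": 0,"y": -0.2,"z": 0.8,"yaw": 0},{"hand": 1,"x": 0,"y": -0.2,"z": 0.9,"yaw": 0}])

```text
time_s: 10.18
tcp_pos: [505.1, -15.8, 64.9]
ee_rot: [0.511, -0.492, 0.488, -0.508]
force: [-14.3, 0.6, 4.5]
opening: 0.155
```

```bash
python3 - <<'E'
from mv import *; commit(0,-.2,.9,0)
from look import *
st();c=shot("top","t5");st()
cv2.imwrite("pics/t5c.png",cv2.resize(c["img"][180:300,150:420],None,fx=2.9,fy=2.9,interpolation=cv2.INTER_CUBIC))
E
```

```text
cmd [507.69 -15.72  65.35 -87.71]
t 10.18 tcp [505.1 -15.8  64.9] h -87.72 F [-14.35   0.61   4.47] mom [0.   2.75 0.03] vmax 0.031 open 13.2
t 10.23 tcp [505.1 -15.8  65. ] h -87.72 F [-11.51   0.33   3.72] mom [-0.08  2.41  0.03] vmax 0.005 open 13.4
```

View pics/t5c.png

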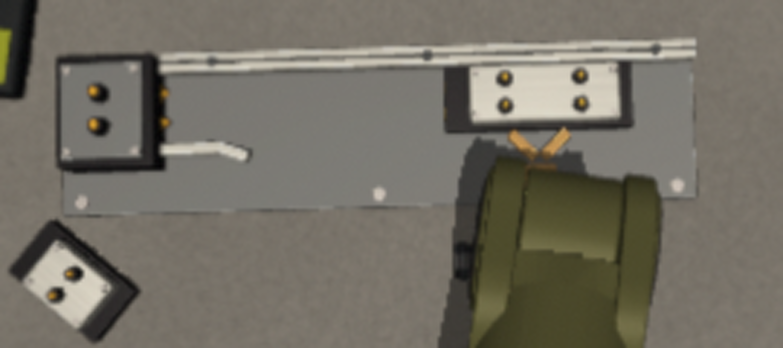

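Force rose from about 7 to 14 N and the picture shows the sled against the rail (sled (538,97), rail edge row ~65). Add a slight press, hold, then back off and swing to 45°.

```bash
python3 - <<'E'
from mv import *
plan([(508.2,-15.7,65.35,-87.7),(465,-17.4,95,-87.7),(490,-110,95,-65),(525,-169,95,-42.7),(533,-161,65.4,-42.7)])
from fit import *
c=np.load("t5.npy",allow_pickle=True).item();W=cloud(c)
m=(W[...,2]>24)&(W[...,2]<80)&(W[...,0]>606)&(W[...,0]<636)&(W[...,1]>-110)&(W[...,1]<80)
p=W[m][:,:2];t=np.array([-.0401,.9992]);n=np.array([.9992,.0401]);s=p@t;o=p@n
print("tail s",np.percentile(s,[0,.5,1,99,99.5,100]).round(1))
C0=np.array([605.8,-81.9]);print("est corner s",C0@t, C0@n)
E
```

```text
{"x": 0.0, "y": -0.0, "z": 0.05, "yaw": -0.0}
{"x": -0.0, "y": -2.97, "z": -4.27, "yaw": -0.0}
{"x": 9.35, "y": -2.97, "z": -2.14, "yaw": -0.396}
{"x": 15.39, "y": -2.97, "z": 1.12, "yaw": -0.785}
{"x": 14.62, "y": -0.01, "z": 1.95, "yaw": -0.785}
tail s [-106.9 -106.3 -105.8   31.7   32.    32.2]
est corner s -106.12706 602.03117
```

Call:
play_rows(targets=[{"hand": 1,"x": 0,"y": 0,"z": 0.05,"yaw": 0},{"hand": 1,"x": 0,"y": 0,"z": 0.05,"yaw": 0},{"hand": 1,"x": 0,"y": 0,"z": 0.05,"yaw": 0},{"hand": 1,"x": 0,"y": 0,"z": 0.05,"yaw": 0},{"hand": 1,"x": 0,"y": 0,"z": -1.0,"yaw": 0},{"hand": 1,"x": 0,"y": 0,"z": -3.0,"yaw": 0},{"hand": 1,"x": 0,"y": -2,"z": -4.3,"yaw": 0},{"hand": 1,"x": 2.5,"y": -3,"z": -4,"yaw": -0.1},{"hand": 1,"x": 5,"y": -3,"z": -3.5,"yaw": -0.2},{"hand": 1,"x": 7.5,"y": -3,"z": -2.8,"yaw": -0.3},{"hand": 1,"x": 9.5,"y": -3,"z": -2.1,"yaw": -0.4},{"hand": 1,"x": 11.5,"y": -3,"z": -1,"yaw": -0.5},{"hand": 1,"x": 13.5,"y": -3,"z": 0.2,"yaw": -0.6},{"hand": 1,"x": 14.8,"y": -3,"z": 0.8,"yaw": -0.7},{"hand": 1,"x": 15.4,"y": -3,"z": 1.1,"yaw": -0.785},{"hand": 1,"x": 15.4,"y": -3,"z": 1.1,"yaw": -0.785},{"hand": 1,"x": 15.4,"y": -3,"z": 1.1,"yaw": -0.785}])

```text
time_s: 11.65
tcp_pos: [526.2, -169.8, 96.2]
ee_rot: [-0.658, 0.257, -0.26, 0.658]
force: [-0.2, -0.2, -1.2]
opening: 0.157
```

```bash
python3 - <<'E'
from mv import *; commit(15.4,-3,1.1,-.785)
from look import *
st();c=shot("wrist","w6");W=cloud(c);c2=shot("top","t6");st()
W2=cloud(c2)
t=np.array([-.0401,.9992]);n=np.array([.9992,.0401])
cv2.imwrite("pics/t6c.png",cv2.resize(c2["img"][180:300,150:420],None,fx=2.9,fy=2.9,interpolation=cv2.INTER_CUBIC))
for w in (W,W2):
    m=(w[...,2]>22)&(w[...,2]<80)&(w[...,0]>590)&(w[...,0]<640)&(w[...,1]>-110)&(w[...,1]<80)
    p=w[m][:,:2]; r=cv2.minAreaRect(p.astype(np.float32)); print(len(p),np.round(r[0],1),np.round(r[1],1),round(r[2],2),(p@t).min(),(p@t).max(),np.percentile(p@n,[0,1]))
E
```

```text
cmd [ 524.84 -169.15   95.35  -42.73]
t 11.65 tcp [ 526.2 -169.8   96.2] h -42.93 F [-0.22 -0.23 -1.21] mom [ 0.    0.   -0.03] vmax 0.023 open 13.4
t 11.75 tcp [ 525.3 -168.6   95.8] h -42.81 F [-1.01  0.96 -0.79] mom [ 0.    0.01 -0.07] vmax 0.009 open 13.2
2531 [612.9 -72.9] [23.1 47.3] 47.24 -106.4192029719084 -72.54315328712256 [600.59722915 600.86521666]
1189 [620.8 -12.3] [ 38.7 138.6] 0.81 -106.83783886577295 32.346361332216695 [601.8878431  602.29774829]
```

View pics/w6.png

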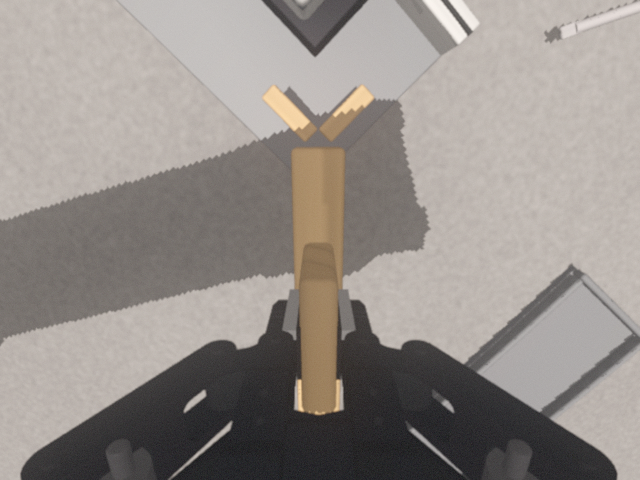

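View pics/t6c.png

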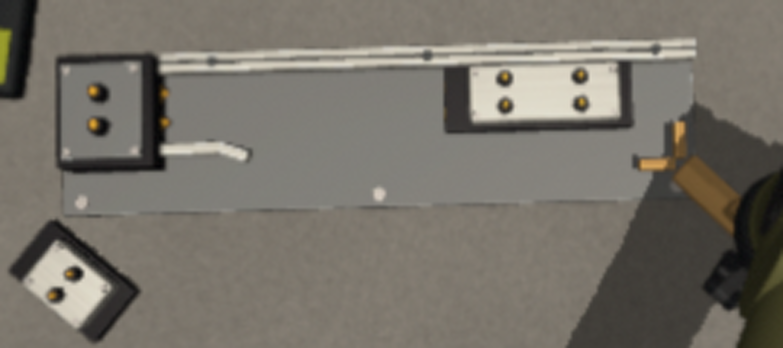

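Visually flush. V mouth (319,135) is lined up with the sled corner (315,55). Lower and close in.

Call:
play_rows(targets=[{"hand": 1,"x": 0,"y": 1.5,"z": 0,"yaw": 0},{"hand": 1,"x": 0,"y": 3,"z": 0,"yaw": 0},{"hand": 1,"x": 0,"y": 3,"z": 0,"yaw": 0},{"hand": 1,"x": 0,"y": 3,"z": 1,"yaw": 0},{"hand": 1,"x": 0,"y": 3,"z": 2,"yaw": 0},{"hand": 1,"x": 0,"y": 3,"z": 2.8,"yaw": 0},{"hand": 1,"x": 0,"y": 3,"z": 3.2,"yaw": 0},{"hand": 1,"x": 0,"y": 3,"z": 3.4,"yaw": 0},{"hand": 1,"x": 0,"y": 3,"z": 3.5,"yaw": 0},{"hand": 1,"x": 0,"y": 3,"z": 3.5,"yaw": 0},{"hand": 1,"x": 0,"y": 3,"z": 3.5,"yaw": 0},{"hand": 1,"x": 0,"y": 3,"z": 3.5,"yaw": 0}])

```text
time_s: 12.75
tcp_pos: [548.1, -144.0, 65.3]
ee_rot: [0.658, -0.258, 0.258, -0.658]
force: [0.3, -0.1, -1.7]
opening: 0.154
```

```bash
python3 - <<'E'
from mv import *; commit(0,3,3.5,0)
from look import *
st();c=shot("wrist","w7");c2=shot("side","s7");st()
cv2.imwrite("pics/s7c.png",cv2.resize(c2["img"][160:360,250:450],None,fx=3,fy=3,interpolation=cv2.INTER_CUBIC))
E
```

```text
cmd [ 548.59 -143.44   65.35  -42.73]
t 12.75 tcp [ 548.1 -144.    65.3] h -42.78 F [ 0.29 -0.13 -1.68] mom [-0.05  0.04  0.02] vmax 0.001 open 13.1
t 12.85 tcp [ 548.2 -143.9   65.4] h -42.78 F [-0.78  0.13 -1.68] mom [-0.04 -0.02  0.03] vmax 0.003 open 13.1
```

View pics/w7.png

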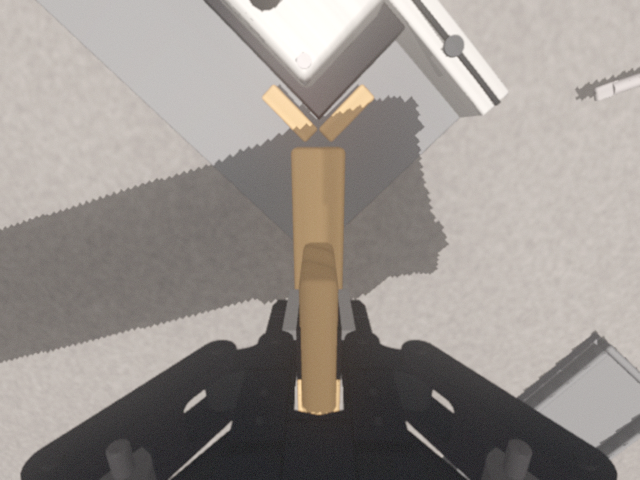

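View pics/s7c.png

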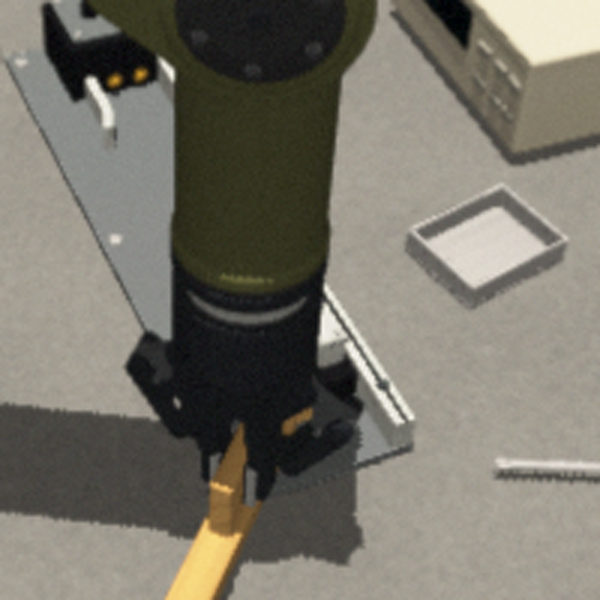

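Mouth nearly on the corner, about 9 px short in the wrist view and centred. Advance gently.

Call:
play_rows(targets=[{"hand": 1,"x": 0,"y": 0,"z": 0.1,"yaw": 0},{"hand": 1,"x": 0,"y": 0,"z": 0.2,"yaw": 0},{"hand": 1,"x": 0,"y": 0,"z": 0.3,"yaw": 0},{"hand": 1,"x": 0,"y": 0,"z": 0.4,"yaw": 0},{"hand": 1,"x": 0,"y": 0,"z": 0.4,"yaw": 0},{"hand": 1,"x": 0,"y": 0,"z": 0.4,"yaw": 0}])

```text
time_s: 13.35
tcp_pos: [551.1, -141.0, 65.3]
ee_rot: [0.659, -0.258, 0.258, -0.658]
force: [-0.6, -1.5, -1.4]
opening: 0.162
```

```bash
python3 - <<'E'
from mv import *; commit(0,0,.4,0)
from look import *
st();imaging.camera("top");st()
E
```

```text
cmd [ 551.31 -140.5    65.35  -42.73]
t 13.35 tcp [ 551.1 -141.    65.3] h -42.76 F [-0.55 -1.49 -1.36] mom [-0.37  0.08 -0.1 ] vmax 0.002 open 13.7
t 13.4 tcp [ 551.1 -140.9   65.3] h -42.76 F [-0.02 -0.95 -1.42] mom [-0.37  0.12 -0.05] vmax 0.002 open 12.9
```

Call:
play_rows(targets=[{"hand": 1,"x": 0.05,"y": 0,"z": 0.05,"yaw": 0},{"hand": 1,"x": 0.1,"y": 0,"z": 0.1,"yaw": 0},{"hand": 1,"x": 0.1,"y": 0,"z": 0.1,"yaw": 0},{"hand": 1,"x": 0.1,"y": 0,"z": 0.1,"yaw": 0}])

```text
time_s: 13.73
tcp_pos: [551.5, -141.1, 65.2]
ee_rot: [0.659, -0.258, 0.257, -0.658]
force: [-5.0, -2.4, 1.9]
opening: 0.154
```

```bash
python3 - <<'E'
from mv import *; commit(.1,0,.1,0)
from look import *
st();imaging.camera("top");st()
E
```

```text
cmd [ 552.72 -140.45   65.35  -42.73]
t 13.73 tcp [ 551.5 -141.1   65.2] h -42.76 F [-5.05 -2.39  1.86] mom [-0.42  0.93  0.06] vmax 0.002 open 13.1
t 13.78 tcp [ 551.5 -141.1   65.2] h -42.76 F [-4.07 -2.11  2.44] mom [-0.47  0.9   0.06] vmax 0.002 open 13.3
```

Call:
play_rows(targets=[{"hand": 1,"x": -0.1,"y": 0,"z": 0.1,"yaw": 0},{"hand": 1,"x": -0.2,"y": 0,"z": 0.2,"yaw": 0},{"hand": 1,"x": -0.3,"y": 0,"z": 0.3,"yaw": 0},{"hand": 1,"x": -0.4,"y": 0,"z": 0.4,"yaw": 0},{"hand": 1,"x": -0.5,"y": 0,"z": 0.5,"yaw": 0},{"hand": 1,"x": -0.6,"y": 0,"z": 0.6,"yaw": 0},{"hand": 1,"x": -0.7,"y": 0,"z": 0.7,"yaw": 0},{"hand": 1,"x": -0.8,"y": 0,"z": 0.8,"yaw": 0},{"hand": 1,"x": -0.9,"y": 0,"z": 0.9,"yaw": 0},{"hand": 1,"x": -1.0,"y": 0,"z": 1.0,"yaw": 0},{"hand": 1,"x": -1.1,"y": 0,"z": 1.1,"yaw": 0},{"hand": 1,"x": -1.2,"y": 0,"z": 1.2,"yaw": 0}])

```text
time_s: 14.78
tcp_pos: [550.6, -128.8, 65.6]
ee_rot: [0.66, -0.259, 0.259, -0.656]
force: [-5.2, -10.9, 2.1]
opening: 0.158
```

```bash
python3 - <<'E'
from mv import *; commit(-1.2,0,1.2,0)
from look import *
st();c2=shot("top","t8");st()
cv2.imwrite("pics/t8c.png",cv2.resize(c2["img"][180:300,150:420],None,fx=2.9,fy=2.9,interpolation=cv2.INTER_CUBIC))
E
```

```text
cmd [ 552.05 -123.49   65.35  -42.73]
t 14.78 tcp [ 550.6 -128.8   65.6] h -42.96 F [ -5.2  -10.94   2.07] mom [-2.26  1.02 -0.13] vmax 0.034 open 13.5
t 14.83 tcp [ 550.6 -128.3   65.6] h -42.94 F [-4.92 -9.84  1.7 ] mom [-2.19  1.   -0.21] vmax 0.007 open 13.2
```

View pics/t8c.png

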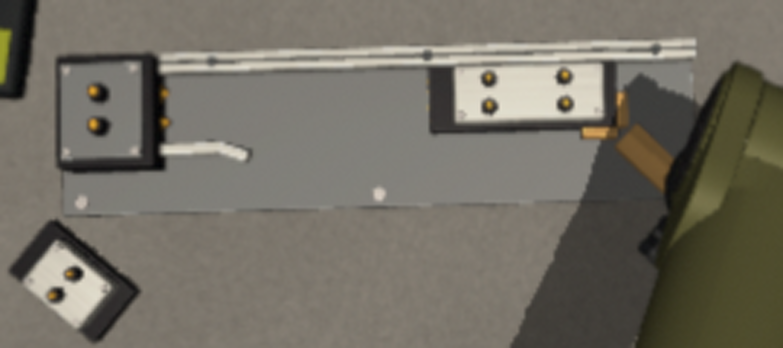

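Feeding works: sled flush, about 10.5 N along and 5 N into the fence. Continue.

Call:
play_rows(targets=[{"hand": 1,"x": -0.15,"y": 0,"z": 0.15,"yaw": 0},{"hand": 1,"x": -0.35,"y": 0,"z": 0.35,"yaw": 0},{"hand": 1,"x": -0.55,"y": 0,"z": 0.55,"yaw": 0},{"hand": 1,"x": -0.75,"y": 0,"z": 0.75,"yaw": 0},{"hand": 1,"x": -0.95,"y": 0,"z": 0.95,"yaw": 0},{"hand": 1,"x": -1.15,"y": 0,"z": 1.15,"yaw": 0},{"hand": 1,"x": -1.35,"y": 0,"z": 1.35,"yaw": 0},{"hand": 1,"x": -1.55,"y": 0,"z": 1.55,"yaw": 0},{"hand": 1,"x": -1.75,"y": 0,"z": 1.75,"yaw": 0},{"hand": 1,"x": -1.95,"y": 0,"z": 1.95,"yaw": 0},{"hand": 1,"x": -2.15,"y": 0,"z": 2.15,"yaw": 0},{"hand": 1,"x": -2.35,"y": 0,"z": 2.35,"yaw": 0},{"hand": 1,"x": -2.55,"y": 0,"z": 2.55,"yaw": 0},{"hand": 1,"x": -2.75,"y": 0,"z": 2.75,"yaw": 0},{"hand": 1,"x": -2.95,"y": 0,"z": 2.95,"yaw": 0},{"hand": 1,"x": -3.15,"y": 0,"z": 3.15,"yaw": 0},{"hand": 1,"x": -3.35,"y": 0,"z": 3.35,"yaw": 0},{"hand": 1,"x": -3.5,"y": 0,"z": 3.5,"yaw": 0}])

```text
time_s: 16.33
tcp_pos: [548.6, -79.5, 65.6]
ee_rot: [0.66, -0.259, 0.259, -0.656]
force: [-4.6, -12.0, 3.1]
opening: 0.156
```

```bash
python3 - <<'E'
from mv import *; commit(-3.5,0,3.5,0)
from look import *
st();c2=shot("top","t9");st()
cv2.imwrite("pics/t9c.png",cv2.resize(c2["img"][180:300,150:420],None,fx=2.9,fy=2.9,interpolation=cv2.INTER_CUBIC))
E
```

```text
cmd [550.08 -74.03  65.35 -42.73]
t 16.33 tcp [548.6 -79.5  65.6] h -42.97 F [ -4.63 -11.97   3.14] mom [-2.46  1.02 -0.14] vmax 0.051 open 13.3
t 16.38 tcp [548.6 -78.9  65.6] h -42.94 F [ -6.23 -11.24   2.81] mom [-2.38  1.09 -0.15] vmax 0.009 open 13.0
```

View pics/t9c.png

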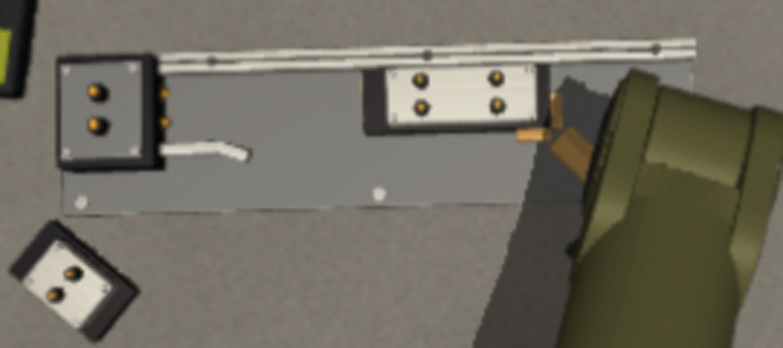

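Call:
play_rows(targets=[{"hand": 1,"x": -0.15,"y": 0,"z": 0.15,"yaw": 0},{"hand": 1,"x": -0.35,"y": 0,"z": 0.35,"yaw": 0},{"hand": 1,"x": -0.55,"y": 0,"z": 0.55,"yaw": 0},{"hand": 1,"x": -0.75,"y": 0,"z": 0.75,"yaw": 0},{"hand": 1,"x": -0.95,"y": 0,"z": 0.95,"yaw": 0},{"hand": 1,"x": -1.15,"y": 0,"z": 1.15,"yaw": 0},{"hand": 1,"x": -1.35,"y": 0,"z": 1.35,"yaw": 0},{"hand": 1,"x": -1.55,"y": 0,"z": 1.55,"yaw": 0},{"hand": 1,"x": -1.75,"y": 0,"z": 1.75,"yaw": 0},{"hand": 1,"x": -1.95,"y": 0,"z": 1.95,"yaw": 0},{"hand": 1,"x": -2.15,"y": 0,"z": 2.15,"yaw": 0},{"hand": 1,"x": -2.35,"y": 0,"z": 2.35,"yaw": 0},{"hand": 1,"x": -2.55,"y": 0,"z": 2.55,"yaw": 0},{"hand": 1,"x": -2.75,"y": 0,"z": 2.75,"yaw": 0},{"hand": 1,"x": -2.95,"y": 0,"z": 2.95,"yaw": 0},{"hand": 1,"x": -3.15,"y": 0,"z": 3.15,"yaw": 0},{"hand": 1,"x": -3.35,"y": 0,"z": 3.35,"yaw": 0},{"hand": 1,"x": -3.5,"y": 0,"z": 3.5,"yaw": 0}])

```text
time_s: 17.88
tcp_pos: [546.6, -30.5, 65.6]
ee_rot: [0.66, -0.259, 0.259, -0.656]
force: [-6.3, -12.2, 6.0]
opening: 0.155
```

```bash
python3 - <<'E'
from mv import *; commit(-3.5,0,3.5,0)
from look import *
st();c2=shot("top","t10");st()
cv2.imwrite("pics/t10c.png",cv2.resize(c2["img"][180:300,150:420],None,fx=2.9,fy=2.9,interpolation=cv2.INTER_CUBIC))
E
```

```text
cmd [548.12 -24.57  65.35 -42.73]
t 17.88 tcp [546.6 -30.5  65.6] h -42.99 F [ -6.27 -12.21   6.04] mom [-2.75  1.16 -0.13] vmax 0.049 open 13.1
t 17.93 tcp [546.6 -30.   65.5] h -42.97 F [ -5.06 -12.56   5.18] mom [-2.57  1.12 -0.2 ] vmax 0.01 open 13.3
```

View pics/t10c.png

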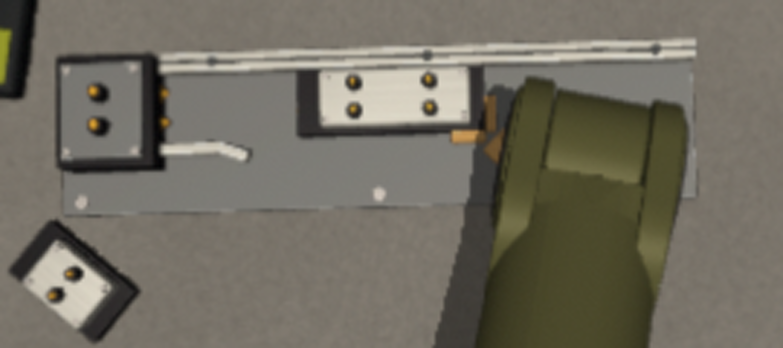

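Still flush, nose px ~(298,100). Vertical drag is creeping up, so raise 1 mm and keep feeding.

Call:
play_rows(targets=[{"hand": 1,"x": -0.15,"y": -0.05,"z": 0.15,"yaw": 0},{"hand": 1,"x": -0.35,"y": -0.1,"z": 0.35,"yaw": 0},{"hand": 1,"x": -0.55,"y": -0.1,"z": 0.55,"yaw": 0},{"hand": 1,"x": -0.75,"y": -0.1,"z": 0.75,"yaw": 0},{"hand": 1,"x": -0.95,"y": -0.1,"z": 0.95,"yaw": 0},{"hand": 1,"x": -1.15,"y": -0.1,"z": 1.15,"yaw": 0},{"hand": 1,"x": -1.35,"y": -0.1,"z": 1.35,"yaw": 0},{"hand": 1,"x": -1.55,"y": -0.1,"z": 1.55,"yaw": 0},{"hand": 1,"x": -1.75,"y": -0.1,"z": 1.75,"yaw": 0},{"hand": 1,"x": -1.95,"y": -0.1,"z": 1.95,"yaw": 0},{"hand": 1,"x": -2.15,"y": -0.1,"z": 2.15,"yaw": 0},{"hand": 1,"x": -2.35,"y": -0.1,"z": 2.35,"yaw": 0},{"hand": 1,"x": -2.55,"y": -0.1,"z": 2.55,"yaw": 0},{"hand": 1,"x": -2.75,"y": -0.1,"z": 2.75,"yaw": 0},{"hand": 1,"x": -2.95,"y": -0.1,"z": 2.95,"yaw": 0},{"hand": 1,"x": -3.15,"y": -0.1,"z": 3.15,"yaw": 0},{"hand": 1,"x": -3.35,"y": -0.1,"z": 3.35,"yaw": 0},{"hand": 1,"x": -3.5,"y": -0.1,"z": 3.5,"yaw": 0}])

```text
time_s: 19.43
tcp_pos: [544.7, 21.4, 65.7]
ee_rot: [0.66, -0.259, 0.258, -0.656]
force: [-4.4, -7.8, -1.3]
opening: 0.156
```

```bash
python3 - <<'E'
from mv import *; commit(-3.5,-.1,3.5,0)
from look import *
st();c2=shot("top","t11");st()
W=cloud(c2);t=np.array([-.0401,.9992])
for a,b in [(0,240),(230,360)]:
    m=(W[...,2]>24)&(W[...,2]<58)&(W[...,0]>595)&(W[...,0]<636)&(W[...,1]>a)&(W[...,1]<b);p=W[m][:,:2]@t
    print(p.min(),p.max(),np.percentile(p,[1,99]))
cv2.imwrite("pics/t11c.png",cv2.resize(c2["img"][180:300,150:420],None,fx=2.9,fy=2.9,interpolation=cv2.INTER_CUBIC))
E
```

```text
cmd [546.16  24.89  66.35 -42.73]
t 19.43 tcp [544.7  21.4  65.7] h -42.9 F [-4.44 -7.83 -1.28] mom [-1.99  0.81 -0.27] vmax 0.048 open 13.3
t 19.48 tcp [544.7  22.   65.7] h -42.87 F [-2.72 -7.21 -0.81] mom [-1.86  0.79 -0.24] vmax 0.008 open 13.2
55.3802671400742 194.66377131156207 [ 59.57311678 194.05150886]
241.88767112427564 316.0279559812822 [242.32791127 315.94748169]
```

View pics/t11c.png

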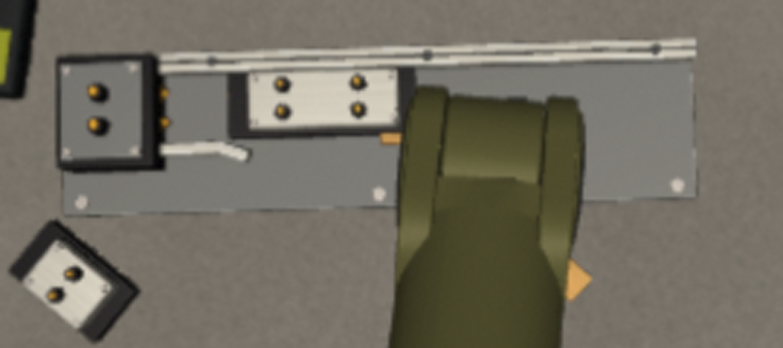

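Call:
play_rows(targets=[{"hand": 1,"x": -0.1,"y": 0,"z": 0.15,"yaw": 0},{"hand": 1,"x": -0.26,"y": 0,"z": 0.34,"yaw": 0},{"hand": 1,"x": -0.46,"y": 0,"z": 0.54,"yaw": 0},{"hand": 1,"x": -0.66,"y": 0,"z": 0.74,"yaw": 0},{"hand": 1,"x": -0.86,"y": 0,"z": 0.94,"yaw": 0},{"hand": 1,"x": -1.06,"y": 0,"z": 1.14,"yaw": 0},{"hand": 1,"x": -1.26,"y": 0,"z": 1.34,"yaw": 0},{"hand": 1,"x": -1.46,"y": 0,"z": 1.54,"yaw": 0},{"hand": 1,"x": -1.66,"y": 0,"z": 1.74,"yaw": 0},{"hand": 1,"x": -1.86,"y": 0,"z": 1.94,"yaw": 0},{"hand": 1,"x": -2.06,"y": 0,"z": 2.14,"yaw": 0},{"hand": 1,"x": -2.21,"y": 0,"z": 2.29,"yaw": 0},{"hand": 1,"x": -2.36,"y": 0,"z": 2.44,"yaw": 0},{"hand": 1,"x": -2.46,"y": 0,"z": 2.54,"yaw": 0},{"hand": 1,"x": -2.56,"y": 0,"z": 2.64,"yaw": 0}])

```text
time_s: 20.73
tcp_pos: [543.2, 56.0, 65.8]
ee_rot: [0.661, -0.26, 0.258, -0.655]
force: [-6.6, -12.7, 3.7]
opening: 0.152
```

```bash
python3 - <<'E'
from mv import *; commit(-2.56,0,2.64,0)
from look import *
st();c2=shot("top","t12");st()
W=cloud(c2);t=np.array([-.0401,.9992])
for a,b in [(60,236),(236,360)]:
    m=(W[...,2]>24)&(W[...,2]<58)&(W[...,0]>595)&(W[...,0]<636)&(W[...,1]>a)&(W[...,1]<b);p=W[m][:,:2]@t
    print(p.min(),p.max(),np.percentile(p,[1,99]))
cv2.imwrite("pics/t12c.png",cv2.resize(c2["img"][180:280,150:350],None,fx=4,fy=4,interpolation=cv2.INTER_CUBIC))
E
```

```text
cmd [545.27  61.65  66.35 -42.73]
t 20.73 tcp [543.2  56.   65.8] h -42.97 F [ -6.63 -12.69   3.7 ] mom [-2.62  1.19 -0.28] vmax 0.032 open 12.9
t 20.78 tcp [543.2  56.5  65.8] h -42.95 F [ -6.03 -10.97   3.96] mom [-2.54  1.15 -0.23] vmax 0.008 open 13.1
89.57415040871362 211.7409393807631 [ 94.51759516 209.50591186]
213.8949849150436 316.2752498486436 [214.98378446 315.81818741]
```

View pics/t12c.png

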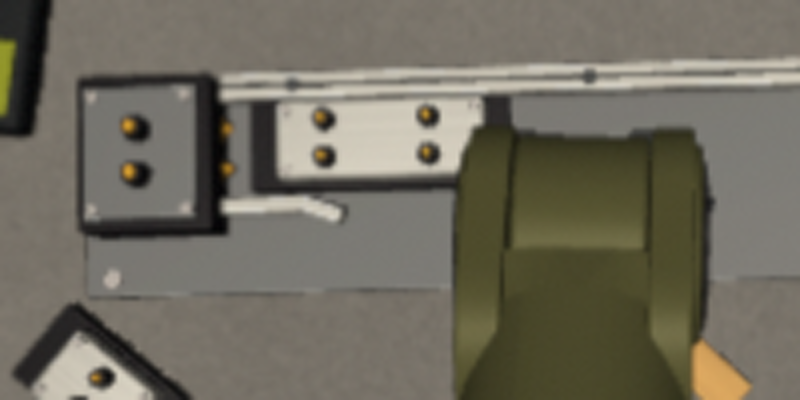

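About 13 mm to go. Raise 1 mm again to shed drag and advance 5 mm for a friction baseline.

Call:
play_rows(targets=[{"hand": 1,"x": -0.05,"y": -0.1,"z": 0.05,"yaw": 0},{"hand": 1,"x": -0.1,"y": -0.1,"z": 0.1,"yaw": 0},{"hand": 1,"x": -0.16,"y": -0.1,"z": 0.16,"yaw": 0},{"hand": 1,"x": -0.22,"y": -0.1,"z": 0.22,"yaw": 0},{"hand": 1,"x": -0.28,"y": -0.1,"z": 0.28,"yaw": 0},{"hand": 1,"x": -0.34,"y": -0.1,"z": 0.34,"yaw": 0}])

```text
time_s: 21.28
tcp_pos: [543.1, 63.1, 66.2]
ee_rot: [0.66, -0.259, 0.258, -0.656]
force: [-3.3, -7.3, -1.9]
opening: 0.157
```

```bash
python3 - <<'E'
from mv import *; commit(-.34,-.1,.34,0)
from look import *
st();c2=shot("top","t13");st()
E
```

```text
cmd [545.08  66.45  67.35 -42.73]
t 21.28 tcp [543.1  63.1  66.2] h -42.88 F [-3.27 -7.27 -1.86] mom [-1.85  0.87 -0.16] vmax 0.018 open 13.4
t 21.33 tcp [543.1  63.4  66.2] h -42.87 F [-3.24 -6.72 -2.03] mom [-1.77  0.83 -0.19] vmax 0.004 open 13.0
```

Call:
play_rows(targets=[{"hand": 1,"x": -0.05,"y": 0,"z": 0.05,"yaw": 0},{"hand": 1,"x": -0.1,"y": 0,"z": 0.1,"yaw": 0},{"hand": 1,"x": -0.15,"y": 0,"z": 0.15,"yaw": 0},{"hand": 1,"x": -0.2,"y": 0,"z": 0.2,"yaw": 0},{"hand": 1,"x": -0.25,"y": 0,"z": 0.25,"yaw": 0},{"hand": 1,"x": -0.3,"y": 0,"z": 0.3,"yaw": 0}])

```text
time_s: 21.83
tcp_pos: [543.0, 67.3, 66.3]
ee_rot: [0.66, -0.259, 0.258, -0.656]
force: [-2.8, -7.7, -1.1]
opening: 0.156
```

```bash
python3 - <<'E'
from mv import *; commit(-.3,0,.3,0)
from look import *
st();c2=shot("top","t14");st()
E
```

```text
cmd [544.91  70.69  67.35 -42.73]
t 21.83 tcp [543.   67.3  66.3] h -42.88 F [-2.78 -7.66 -1.12] mom [-1.94  0.89 -0.17] vmax 0.015 open 13.2
t 21.88 tcp [542.9  67.5  66.2] h -42.87 F [-3.03 -7.76 -0.77] mom [-1.88  0.85 -0.22] vmax 0.003 open 13.1
```

Call:
play_rows(targets=[{"hand": 1,"x": 0.0,"y": 0,"z": 0.06,"yaw": 0},{"hand": 1,"x": -0.03,"y": 0,"z": 0.1,"yaw": 0},{"hand": 1,"x": -0.07,"y": 0,"z": 0.14,"yaw": 0},{"hand": 1,"x": -0.11,"y": 0,"z": 0.18,"yaw": 0},{"hand": 1,"x": -0.15,"y": 0,"z": 0.22,"yaw": 0}])

```text
time_s: 22.3
tcp_pos: [542.8, 68.2, 66.3]
ee_rot: [0.661, -0.26, 0.258, -0.655]
force: [-5.7, -11.1, 1.8]
opening: 0.156
```

```bash
python3 - <<'E'
from mv import *; commit(-.15,0,.22,0)
from look import *
st();c2=shot("top","t15");st()
E
```

```text
cmd [545.3   73.33  67.35 -42.73]
t 22.3 tcp [542.8  68.2  66.3] h -42.94 F [ -5.72 -11.09   1.84] mom [-2.46  1.17 -0.2 ] vmax 0.013 open 13.2
t 22.35 tcp [542.8  68.4  66.3] h -42.94 F [ -6.22 -11.05   1.44] mom [-2.46  1.21 -0.18] vmax 0.002 open 13.3
```

Progress stopped after 0.9 of 2.6 mm: dock contact. Baseline feed friction is about 7–7.5 N, so I'll press to about 14 N measured along the feed. That keeps the dock force between 6 and 15 N whichever way the friction goes.

Call:
play_rows(targets=[{"hand": 1,"x": -0.06,"y": 0,"z": 0.03,"yaw": 0},{"hand": 1,"x": -0.1,"y": 0,"z": 0.06,"yaw": 0},{"hand": 1,"x": -0.13,"y": 0,"z": 0.09,"yaw": 0},{"hand": 1,"x": -0.13,"y": 0,"z": 0.09,"yaw": 0}])

```text
time_s: 22.68
tcp_pos: [542.7, 70.2, 66.3]
ee_rot: [0.66, -0.26, 0.258, -0.656]
force: [-4.0, -10.6, -1.2]
opening: 0.156
```

```bash
python3 - <<'E'
from mv import *; commit(-.13,0,.09,0)
from look import *
st();c2=shot("top","t16");st()
W=cloud(c2);t=np.array([-.0401,.9992]);W0=cloud(np.load("t6.npy",allow_pickle=True).item())
# sled case-post pattern shift via cloud: case extents
for w,a,b in [(W0,-100,60),(W,60,236)]:
    m=(w[...,2]>45)&(w[...,2]<60)&(w[...,0]>605)&(w[...,0]<640)&(w[...,1]>a)&(w[...,1]<b);p=w[m][:,:2]@t;print(p.min(),p.max())
cv2.imwrite("pics/t16c.png",cv2.resize(c2["img"][180:280,150:350],None,fx=4,fy=4,interpolation=cv2.INTER_CUBIC))
E
```

```text
cmd [544.95  74.87  67.35 -42.73]
t 22.68 tcp [542.7  70.2  66.3] h -42.93 F [ -3.96 -10.63  -1.19] mom [-2.33  1.09 -0.21] vmax 0.001 open 13.2
t 22.73 tcp [542.8  70.2  66.3] h -42.93 F [-5.02 -9.96  0.3 ] mom [-2.34  1.08 -0.24] vmax 0.002 open 13.3
-96.44696354142577 12.672091090701205
113.69046730110868 211.18398057682182
```

View pics/t16c.png

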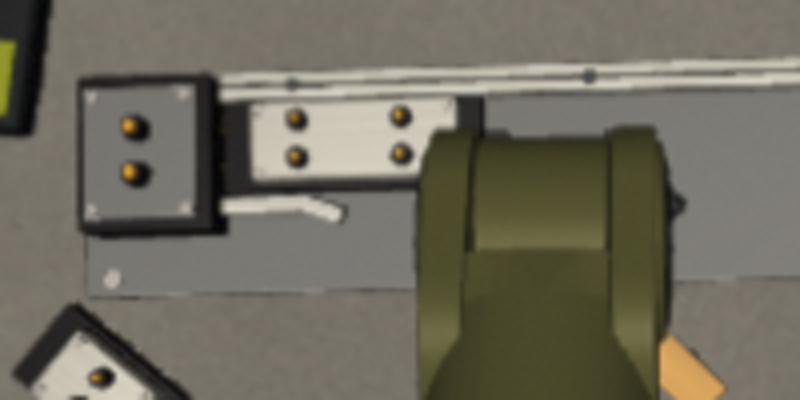

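Call:
play_rows(targets=[{"hand": 1,"x": -0.03,"y": 0,"z": 0.03,"yaw": 0},{"hand": 1,"x": -0.07,"y": 0,"z": 0.07,"yaw": 0},{"hand": 1,"x": -0.1,"y": 0,"z": 0.1,"yaw": 0},{"hand": 1,"x": -0.1,"y": 0,"z": 0.1,"yaw": 0}])

```text
time_s: 23.07
tcp_pos: [542.7, 71.1, 66.3]
ee_rot: [0.661, -0.26, 0.258, -0.655]
force: [-5.5, -11.4, 1.1]
opening: 0.158
```

```bash
python3 - <<'E'
from mv import *; commit(-.1,0,.1,0)
from look import *
st();c2=shot("top","t17");st()
E
```

```text
cmd [544.9   76.28  67.35 -42.73]
t 23.07 tcp [542.7  71.1  66.3] h -42.95 F [ -5.5  -11.35   1.06] mom [-2.52  1.03 -0.25] vmax 0.002 open 13.4
t 23.12 tcp [542.7  71.1  66.3] h -42.95 F [ -4.95 -11.5    1.04] mom [-2.53  1.05 -0.21] vmax 0.002 open 13.6
```

Call:
play_rows(targets=[{"hand": 1,"x": -0.03,"y": 0,"z": 0.03,"yaw": 0},{"hand": 1,"x": -0.07,"y": 0,"z": 0.07,"yaw": 0},{"hand": 1,"x": -0.1,"y": 0,"z": 0.1,"yaw": 0},{"hand": 1,"x": -0.1,"y": 0,"z": 0.1,"yaw": 0}])

```text
time_s: 23.45
tcp_pos: [542.6, 71.5, 66.4]
ee_rot: [0.661, -0.26, 0.258, -0.655]
force: [-5.8, -13.1, 1.5]
opening: 0.152
```

```bash
python3 - <<'E'
from mv import *; commit(-.1,0,.1,0)
from look import *
st();c2=shot("top","t18");st()
E
```

```text
cmd [544.84  77.7   67.35 -42.73]
t 23.45 tcp [542.6  71.5  66.4] h -42.99 F [ -5.82 -13.06   1.55] mom [-2.88  1.15 -0.21] vmax 0.002 open 12.9
t 23.5 tcp [542.6  71.5  66.4] h -42.99 F [ -5.36 -12.6    1.98] mom [-2.81  1.14 -0.16] vmax 0.001 open 13.3
```

Call:
play_rows(targets=[{"hand": 1,"x": -0.03,"y": 0,"z": 0.03,"yaw": 0},{"hand": 1,"x": -0.07,"y": 0,"z": 0.07,"yaw": 0},{"hand": 1,"x": -0.1,"y": 0,"z": 0.1,"yaw": 0},{"hand": 1,"x": -0.1,"y": 0,"z": 0.1,"yaw": 0}])

```text
time_s: 23.83
tcp_pos: [542.5, 71.6, 66.4]
ee_rot: [0.661, -0.26, 0.259, -0.654]
force: [-6.0, -15.0, 3.3]
opening: 0.155
```

```bash
python3 - <<'E'
from mv import *; commit(-.1,0,.1,0)
from look import *
st();c2=shot("top","t19");st()
for n in ["t16","t17","t19"]:
    im=np.load(n+".npy",allow_pickle=True).item()["img"]; cv2.imwrite(f"pics/{n}z.png",cv2.resize(im[190:240,190:270],None,fx=8,fy=8,interpolation=cv2.INTER_CUBIC))
# phase shift of sled case patch between images
def g(n): return np.float32(cv2.cvtColor(np.load(n+".npy",allow_pickle=True).item()["img"],cv2.COLOR_BGR2GRAY))
for a,b in [("t15","t16"),("t16","t17"),("t17","t18"),("t18","t19")]:
    A,B=g(a)[203:228,210:252],g(b)[203:228,210:252]
    print(a,b,cv2.phaseCorrelate(A,B,cv2.createHanningWindow(A.shape[::-1],cv2.CV_32F)))
E
```

```text
cmd [544.79  79.11  67.35 -42.73]
t 23.83 tcp [542.5  71.6  66.4] h -43.04 F [ -5.98 -14.99   3.29] mom [-3.3   1.21 -0.29] vmax 0.003 open 13.1
t 23.88 tcp [542.5  71.6  66.4] h -43.05 F [ -5.57 -15.1    3.79] mom [-3.33  1.24 -0.29] vmax 0.001 open 13.3
t15 t16 ((-0.709078584299899, 0.38027571562032136), 0.9299107341766357)
t16 t17 ((0.43512908994098254, 0.6516019418789334), 0.9726953845553928)
t17 t18 ((0.4072477710154523, 0.33594479872877336), 1.010396205054389)
t18 t19 ((0.5006094910270313, 0.4379466553668969), 0.9919805391099717)
```

View pics/t19z.png

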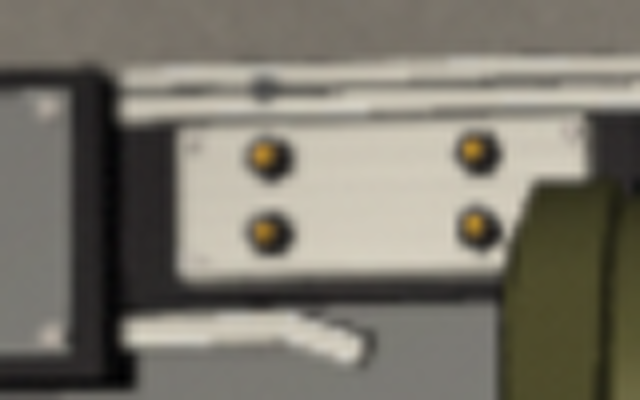

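Now clearly seated: the last 1.4 mm commanded gave 0.1 mm of motion and +2 N. Relieve side and vertical drag so the dock force is better bounded, and hold.

Call:
play_rows(targets=[{"hand": 1,"x": -0.02,"y": -0.03,"z": -0.02,"yaw": 0},{"hand": 1,"x": -0.03,"y": -0.07,"z": -0.03,"yaw": 0},{"hand": 1,"x": -0.03,"y": -0.07,"z": -0.03,"yaw": 0},{"hand": 1,"x": -0.03,"y": -0.07,"z": -0.03,"yaw": 0}])

```text
time_s: 24.22
tcp_pos: [542.2, 72.1, 66.8]
ee_rot: [0.661, -0.26, 0.259, -0.655]
force: [-4.2, -13.3, -0.4]
opening: 0.155
```

```bash
python3 - <<'E'
from mv import *; commit(-.03,-.07,-.03,0)
from look import *
st();c2=shot("top","t20");st();imaging.camera("top");st()
E
```

```text
cmd [544.36  79.09  68.05 -42.73]
t 24.22 tcp [542.2  72.1  66.8] h -43.04 F [ -4.15 -13.28  -0.39] mom [-3.3   0.93 -0.42] vmax 0.004 open 13.1
t 24.27 tcp [542.2  72.1  66.8] h -43.04 F [ -4.31 -14.58  -0.9 ] mom [-3.29  0.92 -0.31] vmax 0.003 open 13.3
t 24.32 tcp [542.2  72.1  66.8] h -43.03 F [ -4.06 -13.95  -0.17] mom [-3.22  0.96 -0.34] vmax 0.001 open 13.0
```

```bash
python3 - <<'E'
from look import *
c=shot("wrist","w21");c2=shot("side","s21");st()
cv2.imwrite("pics/s21c.png",cv2.resize(c2["img"][130:290,230:390],None,fx=3.7,fy=3.7,interpolation=cv2.INTER_CUBIC))
E
```

```text
t 24.42 tcp [542.2  72.1  66.8] h -43.04 F [ -3.96 -13.62  -0.25] mom [-3.3   0.95 -0.37] vmax 0.001 open 12.9
```

View pics/w21.png

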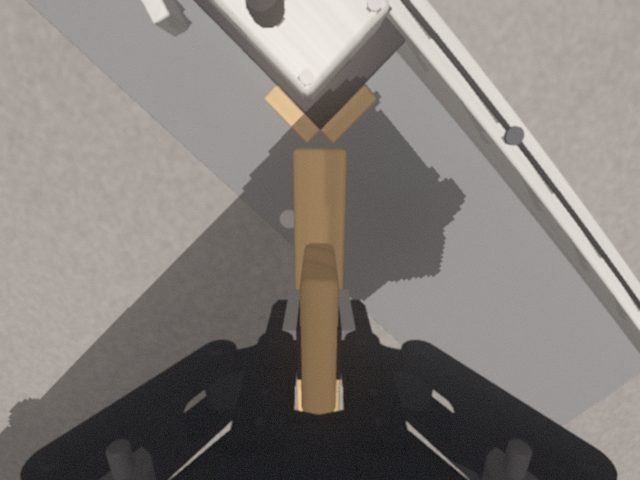

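View pics/s21c.png

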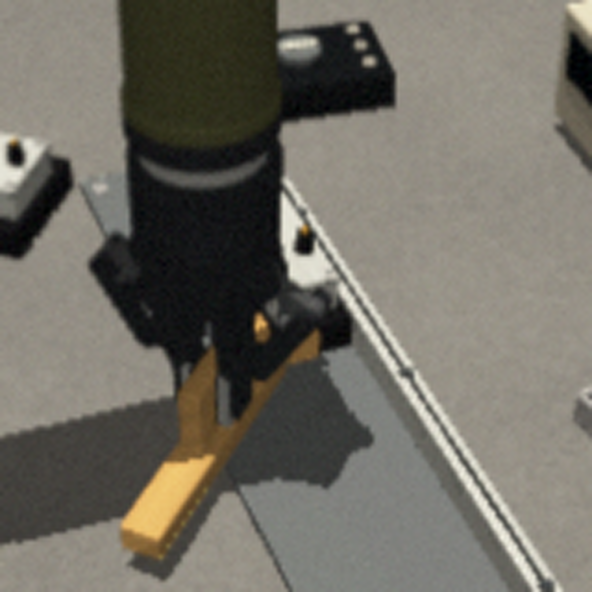

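Stick still seated on the corner (319,130). Trim: slightly less side force, slightly more feed, and hold.

Call:
play_rows(targets=[{"hand": 1,"x": -0.02,"y": 0,"z": 0.0,"yaw": 0},{"hand": 1,"x": -0.04,"y": 0,"z": 0.01,"yaw": 0},{"hand": 1,"x": -0.06,"y": 0,"z": 0.02,"yaw": 0},{"hand": 1,"x": -0.06,"y": 0,"z": 0.02,"yaw": 0},{"hand": 1,"x": -0.06,"y": 0,"z": 0.02,"yaw": 0},{"hand": 1,"x": -0.06,"y": 0,"z": 0.02,"yaw": 0},{"hand": 1,"x": -0.06,"y": 0,"z": 0.02,"yaw": 0},{"hand": 1,"x": -0.06,"y": 0,"z": 0.02,"yaw": 0}])

```text
time_s: 25.08
tcp_pos: [542.2, 72.2, 66.8]
ee_rot: [0.661, -0.26, 0.259, -0.654]
force: [-4.1, -15.9, -0.6]
opening: 0.155
```

```bash
python3 - <<'E'
from mv import *; commit(-.06,0,.02,0)
from look import *
st()
F=[]
for i in range(6):
    imaging.camera("top");F.append(bot.get_state()["force"])
print(np.mean(F,0),np.std(F,0));st()
E
```

```text
cmd [544.06  79.65  68.05 -42.73]
t 25.08 tcp [542.2  72.2  66.8] h -43.07 F [ -4.07 -15.87  -0.56] mom [-3.39  0.87 -0.38] vmax 0.003 open 13.1
[ -3.91220043 -14.62581567  -0.34398637] [0.49000862 0.26718525 0.37586566]
t 25.38 tcp [542.1  72.1  66.8] h -43.07 F [ -2.96 -14.65   0.22] mom [-3.48  0.85 -0.4 ] vmax 0.001 open 13.3
```

Press held for about 1 s: mean 14.6 N along the feed and 3.9 N into the fence, minus at most ~8 N friction, so dock ≥ ~7 N and ≤ 14.6 N. Unload proportionally, then withdraw along the stick.

Call:
play_rows(targets=[{"hand": 1,"x": 0.06,"y": 0,"z": -0.1,"yaw": 0},{"hand": 1,"x": 0.12,"y": 0,"z": -0.2,"yaw": 0},{"hand": 1,"x": 0.18,"y": 0,"z": -0.3,"yaw": 0},{"hand": 1,"x": 0.25,"y": 0,"z": -0.41,"yaw": 0},{"hand": 1,"x": 0.32,"y": 0,"z": -0.53,"yaw": 0},{"hand": 1,"x": 0.32,"y": 0,"z": -0.53,"yaw": 0}])

```text
time_s: 25.88
tcp_pos: [542.2, 71.5, 67.4]
ee_rot: [0.659, -0.258, 0.258, -0.657]
force: [-0.5, -5.9, -3.3]
opening: 0.153
```

```bash
python3 - <<'E'
from mv import *; commit(.32,0,-.53,0)
from look import *
st()
E
```

```text
cmd [542.81  73.58  68.05 -42.73]
t 25.88 tcp [542.2  71.5  67.4] h -42.86 F [-0.49 -5.88 -3.3 ] mom [-1.66  0.21 -0.34] vmax 0.006 open 13.0
```

Call:
play_rows(targets=[{"hand": 1,"x": 0.1,"y": 0,"z": -0.1,"yaw": 0},{"hand": 1,"x": 0.2,"y": 0,"z": -0.2,"yaw": 0},{"hand": 1,"x": 0.2,"y": 0,"z": -0.3,"yaw": 0},{"hand": 1,"x": 0.2,"y": 0,"z": -0.6,"yaw": 0},{"hand": 1,"x": 0.2,"y": 0,"z": -1.2,"yaw": 0},{"hand": 1,"x": 0.2,"y": 0,"z": -2.5,"yaw": 0},{"hand": 1,"x": 0.2,"y": 0,"z": -4,"yaw": 0},{"hand": 1,"x": 0.2,"y": -1,"z": -6,"yaw": 0},{"hand": 1,"x": 0.2,"y": -3,"z": -8,"yaw": 0},{"hand": 1,"x": 0.2,"y": -5,"z": -8,"yaw": 0}])

```text
time_s: 26.72
tcp_pos: [485.6, 9.4, 117.4]
ee_rot: [0.659, -0.261, 0.257, -0.657]
force: [0.4, -0.2, -1.2]
opening: 0.158
```

```bash
python3 - <<'E'
from mv import *; commit(.2,-5,-8,0)
from look import *
st();c=shot("wrist","w22");c2=shot("top","t22");c3=shot("side","s22");st()
cv2.imwrite("pics/s22c.png",cv2.resize(c3["img"][130:290,230:390],None,fx=3.7,fy=3.7,interpolation=cv2.INTER_CUBIC))
cv2.imwrite("pics/t22c.png",cv2.resize(c2["img"][180:280,150:350],None,fx=4,fy=4,interpolation=cv2.INTER_CUBIC))
plan([(500,-60,140,-60),(520,-200,160,-75),(541.2,-358,140,-81.46)])
E
```

```text
cmd [490.    13.46 118.05 -42.73]
t 26.72 tcp [485.6   9.4 117.4] h -42.99 F [ 0.36 -0.21 -1.24] mom [-0.   -0.    0.03] vmax 0.487 open 13.5
t 26.87 tcp [490.6  13.4 119.5] h -42.77 F [-0.6  -0.83 -1.07] mom [ 0.03 -0.02 -0.05] vmax 0.044 open 13.2
{"x": 5.72, "y": -2.2, "z": -4.72, "yaw": 0.301}
{"x": 16.69, "y": -4.2, "z": -13.64, "yaw": 0.563}
{"x": 28.97, "y": -2.2, "z": -23.81, "yaw": 0.676}
```

View pics/s22c.png

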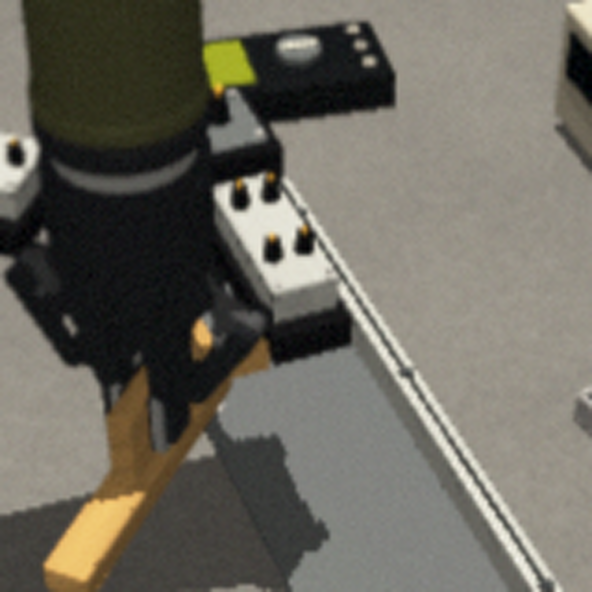

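View pics/t22c.png

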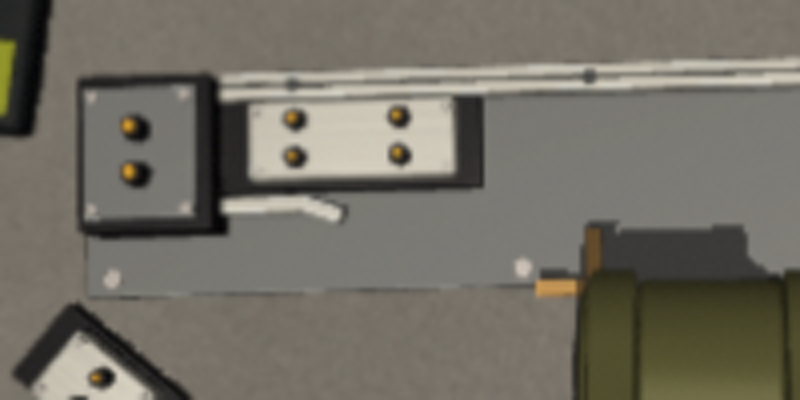

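View pics/w22.png

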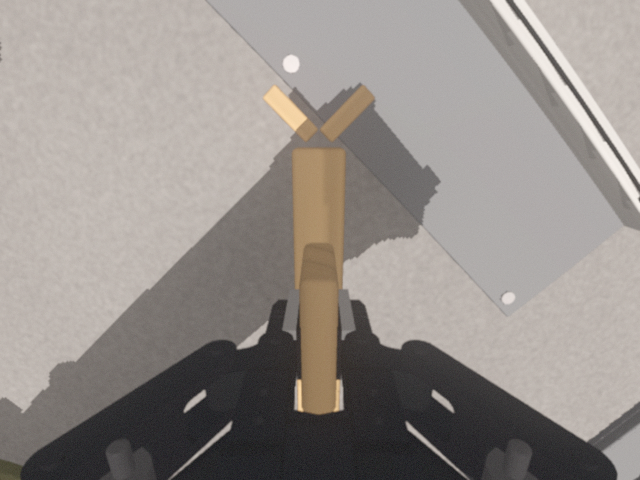

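```bash
python3 - <<'E'
from look import *
t=np.array([-.0401,.9992]);n=np.array([.9992,.0401])
def ld(k): return np.load(k+".npy",allow_pickle=True).item()
A=ld("t20");B=ld("t22");print(np.array(A["xyz"])-B["xyz"],(A["attitude"]-np.array(B["attitude"])))
tpl=cv2.cvtColor(B["img"],cv2.COLOR_BGR2GRAY)[204:226,212:252]
tpl8=cv2.resize(tpl,None,fx=8,fy=8,interpolation=cv2.INTER_CUBIC)
fx=cv2.cvtColor(B["img"],cv2.COLOR_BGR2GRAY)[200:240,170:200]
for k in ["t12","t13","t14","t15","t16","t17","t18","t19","t20","t22"]:
    g=cv2.cvtColor(ld(k)["img"],cv2.COLOR_BGR2GRAY)
    def loc(tp,r):
        S=cv2.resize(g[r[1]:r[3],r[0]:r[2]],None,fx=8,fy=8,interpolation=cv2.INTER_CUBIC)
        T=cv2.resize(tp,None,fx=8,fy=8,interpolation=cv2.INTER_CUBIC)
        m=cv2.matchTemplate(S,T,cv2.TM_CCOEFF_NORMED);_,v,_,p=cv2.minMaxLoc(m);return p[0]/8+r[0],p[1]/8+r[1],round(v,3)
    print(k,"sled",loc(tpl,(200,196,275,235)),"dock",loc(fx,(162,192,210,250)))
W=cloud(B)
for nm,lo,hi,a,b in [("case",45,62,90,236),("sled",22,62,90,241)]:
    m=(W[...,2]>lo)&(W[...,2]<hi)&(W[...,0]>585)&(W[...,0]<637)&(W[...,1]>a)&(W[...,1]<b);p=W[m][:,:2]
    r=cv2.minAreaRect(p.astype(np.float32));print(nm,np.round(r[0],1),np.round(r[1],1),round(r[2],2),"s",(p@t).min().round(1),(p@t).max().round(1),"o",(p@n).min().round(1),(p@n).max().round(1))
E
```

```text
[0. 0. 0.] [0. 0. 0. 0.]
t12 sled (219.125, 203.875, 0.988) dock (170.0, 200.0, 0.999)
t13 sled (215.75, 203.875, 0.99) dock (170.0, 200.0, 0.999)
t14 sled (213.875, 204.0, 0.992) dock (170.0, 200.0, 0.999)
t15 sled (213.375, 204.0, 0.991) dock (170.0, 200.0, 0.999)
t16 sled (212.5, 204.0, 0.991) dock (170.0, 200.0, 0.999)
t17 sled (212.125, 204.0, 0.995) dock (170.0, 200.0, 0.999)
t18 sled (212.0, 204.0, 0.996) dock (170.0, 200.0, 0.999)
t19 sled (212.0, 204.0, 0.996) dock (170.0, 200.0, 0.999)
t20 sled (212.0, 204.0, 0.996) dock (170.0, 200.0, 0.999)
t22 sled (212.0, 204.0, 0.997) dock (170.0, 200.0, 0.999)
case [617.7 187.8] [38.7 96.7] 1.09 s 114.8 211.6 o 605.6 645.1
sled [611.  184.6] [ 51.5 113. ] 0.37 s 103.8 217.2 o 593.0 645.1
```

The sled hasn't moved since the hard stop (template at px 212.0 in t18–t22), flush and seated. Return the stick to its tray.

Call:
play_rows(targets=[{"hand": 1,"x": 2,"y": -1,"z": -1.6,"yaw": 0.1},{"hand": 1,"x": 4,"y": -2,"z": -3.2,"yaw": 0.2},{"hand": 1,"x": 6,"y": -2.5,"z": -4.9,"yaw": 0.3},{"hand": 1,"x": 8,"y": -3,"z": -6.5,"yaw": 0.38},{"hand": 1,"x": 10.5,"y": -3,"z": -8.6,"yaw": 0.45},{"hand": 1,"x": 13,"y": -3,"z": -10.6,"yaw": 0.5},{"hand": 1,"x": 15.5,"y": -3,"z": -12.7,"yaw": 0.55},{"hand": 1,"x": 18,"y": -3,"z": -14.7,"yaw": 0.6},{"hand": 1,"x": 20.5,"y": -3,"z": -16.8,"yaw": 0.63},{"hand": 1,"x": 23,"y": -3,"z": -18.9,"yaw": 0.65},{"hand": 1,"x": 25.5,"y": -2.5,"z": -20.9,"yaw": 0.67},{"hand": 1,"x": 27.5,"y": -2,"z": -22.6,"yaw": 0.68},{"hand": 1,"x": 29,"y": -1.5,"z": -23.8,"yaw": 0.68},{"hand": 1,"x": 29,"y": -1.5,"z": -23.8,"yaw": 0.68},{"hand": 1,"x": 29,"y": -1.5,"z": -23.8,"yaw": 0.68},{"hand": 1,"x": 29,"y": -1.5,"z": -23.8,"yaw": 0.68},{"hand": 1,"x": 29,"y": -1.5,"z": -23.8,"yaw": 0.68}])

```text
time_s: 28.28
tcp_pos: [541.8, -356.3, 132.4]
ee_rot: [-0.535, 0.462, -0.462, 0.536]
force: [0.2, 0.4, -0.6]
opening: 0.154
```

```bash
python3 - <<'E'
from mv import *; commit(29,-1.5,-23.8,.68)
from look import *
st();c=shot("wrist","w23");st()
W=cloud(c)
for name,lo,hi,b in [("mouth",75,110,(575,660,-390,-300))]:
    m,p,r=rect(W,lo,hi,b);print(name,len(p),np.round(r[0],1),np.round(r[1],1),round(r[2],2),np.median(p,0).round(1))
plan([(541.2,-358,60,-81.46),(541.2,-358,56.4,-81.46)])
E
```

```text
cmd [ 541.54 -358.14  133.05  -81.69]
t 28.28 tcp [ 541.8 -356.3  132.4] h -81.58 F [ 0.21  0.42 -0.56] mom [ 0.01 -0.02 -0.02] vmax 0.01 open 13.1
t 28.33 tcp [ 542.  -356.4  132.8] h -81.57 F [ 0.5   0.64 -1.56] mom [-0.   -0.04  0.02] vmax 0.005 open 13.3
mouth 6814 [ 607.9 -342.2] [46.4 65.6] 89.76 [ 604.8 -348.    98.3]
{"x": -0.02, "y": 7.3, "z": -0.03, "yaw": -0.004}
{"x": -0.02, "y": 7.66, "z": -0.03, "yaw": -0.004}
```

View pics/w23.png

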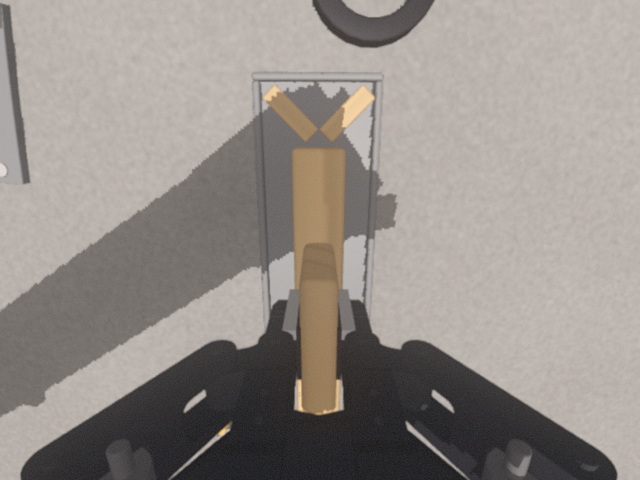

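Stick is aligned over the tray (mouth at (320,110), inside the walls). Lower, release, retreat.

Call:
play_rows(targets=[{"hand": 1,"x": 0,"y": 2.5,"z": 0,"yaw": 0},{"hand": 1,"x": 0,"y": 5,"z": 0,"yaw": 0},{"hand": 1,"x": 0,"y": 6.5,"z": 0,"yaw": 0},{"hand": 1,"x": 0,"y": 7.1,"z": 0,"yaw": 0},{"hand": 1,"x": 0,"y": 7.4,"z": 0,"yaw": 0},{"hand": 1,"x": 0,"y": 7.6,"z": 0,"yaw": 0},{"hand": 1,"x": 0,"y": 7.6,"z": 0,"yaw": 0},{"hand": 1,"x": 0,"y": 7.6,"z": 0,"yaw": 0}])

```text
time_s: 29.0
tcp_pos: [542.0, -358.7, 58.2]
ee_rot: [-0.535, 0.462, -0.463, 0.535]
force: [0.1, -0.8, -1.6]
opening: 0.155
```

```bash
python3 - <<'E'
from mv import *; commit(0,7.6,0,0)
from look import *
st()
E
```

```text
cmd [ 541.54 -358.14   57.05  -81.69]
t 29.0 tcp [ 542.  -358.7   58.2] h -81.7 F [ 0.06 -0.76 -1.55] mom [-0.    0.02  0.04] vmax 0.003 open 13.2
```

Call:
play_rows(targets=[{"hand": 1,"x": 0,"y": 0.1,"z": 0,"yaw": 0},{"hand": 1,"x": 0,"y": 0.15,"z": 0,"yaw": 0},{"hand": 1,"x": 0,"y": 0.15,"z": 0,"yaw": 0},{"hand": 0,"x": 0,"y": 0.15,"z": 0,"yaw": 0},{"hand": 0,"x": 0,"y": 0.15,"z": 0,"yaw": 0},{"hand": 0,"x": 0,"y": 0.15,"z": 0,"yaw": 0},{"hand": 0,"x": 0,"y": 0.15,"z": 0,"yaw": 0},{"hand": 0,"x": 0,"y": 0.15,"z": 0,"yaw": 0},{"hand": 0,"x": 0,"y": 0.15,"z": 0,"yaw": 0},{"hand": 0,"x": 0,"y": 0.15,"z": 0,"yaw": 0},{"hand": 0,"x": 0,"y": 0.15,"z": 0,"yaw": 0},{"hand": 0,"x": 0,"y": 0.15,"z": 0,"yaw": 0}])

```text
time_s: 30.0
tcp_pos: [541.3, -358.2, 55.5]
ee_rot: [-0.535, 0.463, -0.463, 0.535]
force: [-0.0, 0.3, 1.0]
opening: 0.999
```

Call:
play_rows(targets=[{"hand": 0,"x": 0,"y": -0.5,"z": 0,"yaw": 0},{"hand": 0,"x": 0,"y": -2,"z": 0,"yaw": 0},{"hand": 0,"x": 0,"y": -5,"z": 0,"yaw": 0},{"hand": 0,"x": 0,"y": -9,"z": 0,"yaw": 0},{"hand": 0,"x": 0,"y": -13,"z": 0,"yaw": 0},{"hand": 0,"x": 0,"y": -15,"z": 0,"yaw": 0},{"hand": 0,"x": 0,"y": -15,"z": 0,"yaw": 0},{"hand": 0,"x": 0,"y": -15,"z": 0,"yaw": 0}])

```text
time_s: 30.67
tcp_pos: [542.0, -359.0, 208.5]
ee_rot: [-0.534, 0.461, -0.464, 0.535]
force: [0.7, 0.8, -0.4]
opening: 0.999
```

```bash
python3 - <<'E'
from look import *
st();c=shot("wrist","w24");c2=shot("top","t24");c3=shot("side","s24");st()
W=cloud(c)
for name,lo,hi,b in [("fin",50,80,(480,600,-420,-290)),("bar",19,30,(440,610,-385,-330)),("prong",17,30,(605,660,-385,-300))]:
    m,p,r=rect(W,lo,hi,b)
    if len(p):print(name,len(p),np.round(r[0],1),np.round(r[1],1),round(r[2],2),np.median(p,0).round(1))
g=cv2.cvtColor(c2["img"],cv2.COLOR_BGR2GRAY)
B=np.load("t22.npy",allow_pickle=True).item()["img"];tp=cv2.resize(cv2.cvtColor(B,cv2.COLOR_BGR2GRAY)[204:226,212:252],None,fx=8,fy=8,interpolation=cv2.INTER_CUBIC)
S=cv2.resize(g[196:235,200:275],None,fx=8,fy=8,interpolation=cv2.INTER_CUBIC)
_,v,_,p=cv2.minMaxLoc(cv2.matchTemplate(S,tp,cv2.TM_CCOEFF_NORMED));print(p[0]/8+200,p[1]/8+196,v)
cv2.imwrite("pics/s24c.png",cv2.resize(c3["img"][130:480,200:520],(640,700))[:600])
cv2.imwrite("pics/t24.png",c2["img"])
E
```

```text
t 30.67 tcp [ 542.  -359.   208.5] h -81.72 F [ 0.7   0.83 -0.38] mom [ 0.03 -0.01 -0.01] vmax 0.054 open 84.9
t 30.82 tcp [ 540.8 -357.6  204.5] h -81.7 F [ 0.47  0.63 -0.08] mom [ 0.02 -0.04  0.02] vmax 0.012 open 84.8
fin 1302 [ 541.9 -358.3] [59.5 14. ] 8.11 [ 545.  -357.9   68.3]
bar 2795 [ 531.6 -359.7] [160.2  24.1] 8.26 [ 555.2 -358.2   22.6]
prong 838 [ 620.9 -346.7] [33.9 46.9] 8.22 [ 623.1 -349.4   22.5]
212.0 204.0 0.9969932436943054
```

View pics/w24.png

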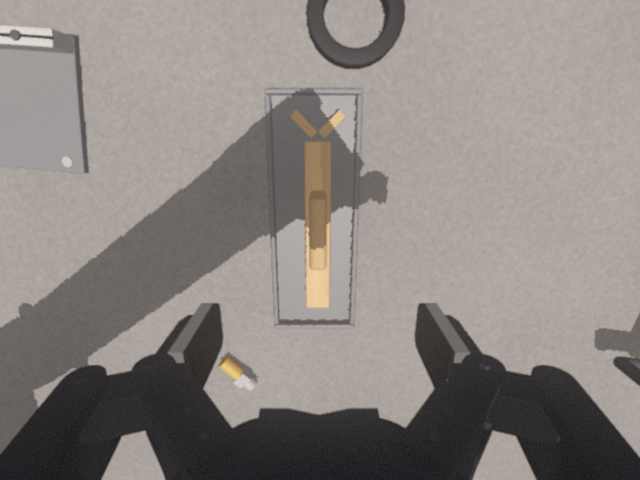

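View pics/t24.png

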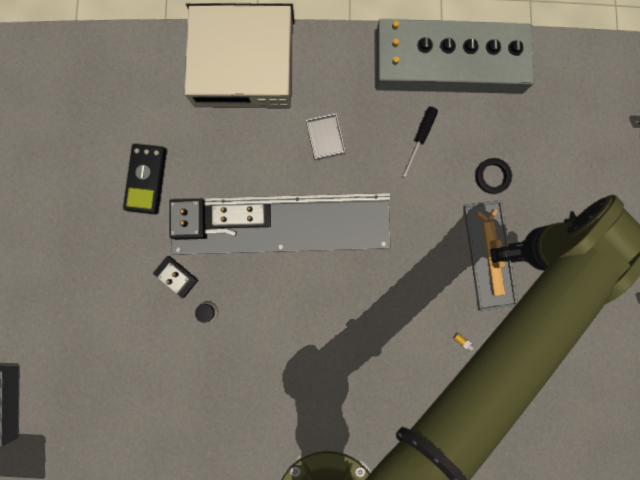

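View pics/s24c.png

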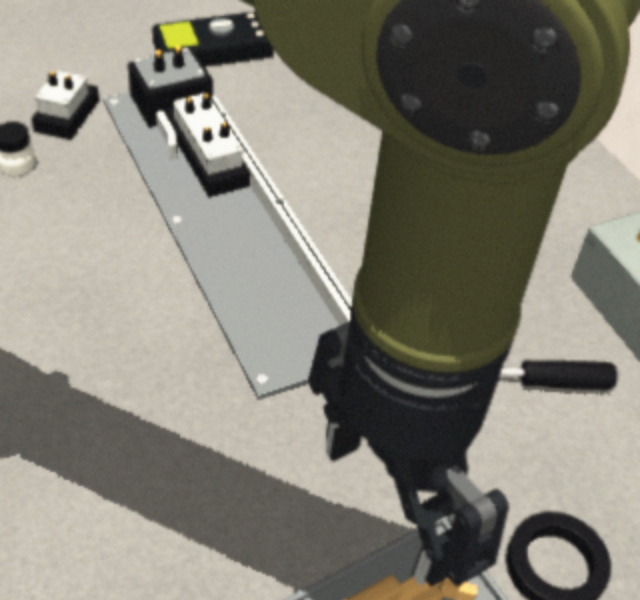

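Everything is in place: the stick lies flat in the tray at its starting pose (within 1 mm), the sled is unmoved at px (212,204), and the bystanders are as before. Handing in.

```bash
python3 -c "
from workcell import bot; print(bot.sign_off())"
```

```text
the job is handed in; nothing more can be done
None
```

I ran the whole job in about 31 s of the 72 s allowed and handed it in. No verdict was reported. The force on the dock is the one thing I could only work out, not measure.

**What I did:**
- I took the stick by its fin and pushed the sled square-on against the fence; the push force rose from about 7 to 14 N on contact.
- I then set the V mouth over the tail corner at 45° and fed the sled to the dock's hard stop.
- The press lasted about 1 s. I unloaded it gradually, withdrew, and laid the stick back in its tray.

**Last checks:**
- **Sled:** it has not moved since the hard stop, within about 0.3 mm in the top picture, before and after release. It looks flush with the fence and shows no gap at the dock.
- **Stick:** it lies level, about 1 mm and under 1° from where it started, with the gripper open and clear.
- **Bystanders:** they look unmoved in the last top picture; I did not measure them.

**Uncertain:**
- **Press force:** at the wrist I read 14.6 N along the feed on average (one reading was 15.9 N) and 3.9 N into the fence. Taking off the 7 to 8 N of friction seen while feeding, the dock took roughly 7 N or more. It would have taken about 15 N if friction carried nothing. The target was about 10 N and the limit is 15 N, so the upper end is close.
- **Flushness while feeding:** I checked it by picture and by a steady side force of about 3 to 6 N, not to the millimetre.

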